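Reset the vial incubator under its stayed lid

TASK

Raise the lid of the white vial incubator by its round grip until the folding stay on its right flank locks, without straining the stay, and let go so that the lid stands on the stay. Press the reset button inside fully down, then push the stay's thumb bar to break the stay joint, and lower the lid by its grip, without letting it drop, until it is fully closed. Push the stay gently and leave everything else on the bench where it is.

Things in the scene. Friction and masses are not known exactly. Their poses are not given: they have to be found in the camera images.
- chest: White vial incubator, an open-topped chest 180 (x) x 220 (y) x 110 mm high, walls 7 mm, fixed to the bench. Origin under its centre at bench height; x points from its front (robot side) to its rear, z up. The lid's hinge line runs along its y at x = +90, z = 110 mm. Inside, a deck at z = 50 mm carries vials at the rear and the reset button at the front.
- lid (a joint): Lid angle, 0 closed, grows as its front rises. Slab 180 x 220 x 18 mm, 0.5 to 0.72 kg. The stay locks somewhere between 1.15 and 1.4, as its foot and pin are bolted in different places: it must be felt, as the sharp rise of resistance when the stay pulls straight. Stiff hinge: with the stay broken the lid stays up by itself above about 1.1 but falls shut below about 0.8; once down press it home.
- lid_grip (a point): Centre of the lid's grip, a grey plastic round boss, diameter 28 mm, 30 mm long along the lid's y (pinch it on its two flat ends, so that it can turn between the fingers), 30 mm ahead of the lid's front edge on a 12 mm wide neck. 210 mm from the hinge line and 10 mm above it when closed (z 120 mm over the bench). Free all round. Raising the lid takes 3 to 6 N here.
- thumb_bar (a point): Point on the axis of the thumb bar at the stay's elbow: a steel round bar, diameter 14 mm, along the chest's y, standing out to the right (chest -y). The point is 24 mm outboard of the links' plane, the bar reaches 16 mm further. Locked, push it down and to the rear, square to the stay: 5 to 8 N. Let go before 15 mm of travel it snaps back to locked; 25 to 35 mm is right.
- stay_elbow (a joint): Angle of the stay's elbow: about 0 folded (lid closed), grows as the stay unfolds, 2.92 links in line, 3.17 locked just over centre against its stop. A spring and friction act on it; near the straight it snaps over to locked by itself once the lid is high enough.
- stay_strain (a joint): Give of the stay's sprung foot, m, 0 unloaded, 16 N/mm along the stay; positive when the stay is pulled, negative when it is compressed. Beyond 3 mm (roughly 18 N more than needed at the grip) the stay is overstrained. Pulling the lid down on the locked stay strains it too.
- stay_foot: The stay's foot bracket on the chest's right flank (origin: foot pivot, 12 mm outside the flank, 110 mm over the bench), with the stay it carries: two steel links of 78 mm, from here to a pin on the lid's right edge 113 to 132 mm from the hinge. Closed, the elbow hangs down beside the chest. Locked, the links rise to the rear in a nearly straight line at about 45 degrees, the thumb bar at mid-length, 10 mm to its upper front side.
- reset (a joint): Travel of the reset button, m: 0 up, 0.006 fully down, sprung, about 5 N when fully down.
- reset_top (a point): Top centre of the reset button, a white round push button 32 mm in diameter in a grey housing on the deck inside the chest, 42 mm to the front of the chest's centre; it is pressed straight down.
- amber_bottle: Bystander: amber bottle, diameter 56, 110 mm high, origin under its centre.
- beaker: Bystander: glass beaker, diameter 64, 80 mm high, origin under its centre.
- solvent_jar: Bystander: clear jar, diameter 64, 85 mm high, origin under its centre.
- timer: Bystander: small grey timer, 60 x 45 x 22 mm, origin under its centre.
- vial_tray: Bystander: white divided tray, 110 x 120 x 45 mm, origin under its centre.
- tape_roll: Bystander: yellow roll, diameter 60, 20 mm high, origin under its centre.
- screwdriver: Bystander: screwdriver lying on the bench, origin under its middle.

How it is judged:
By the outcome, as a careful person would: the job done as asked, in the order asked, and still so for the second after the job is handed in, with the robot touching nothing.
It also fails if it takes over 69 s, if anything falls off the work surface, if the arm or the gripper's body presses on something with over 40 N, if the wrist force passes 120 N, or if a joint passes its speed limit or range.

ROBOT

A 7-joint arm with a two-finger parallel gripper is mounted at the origin on the work surface. World frame = base frame: x ahead of the robot, y to its left, z up, the work surface at z = 0. Lengths are in m, angles in rad, forces in N, time in s.
With the tool pointing down it reaches from about 0.4 to 0.875 m from the base axis. Payload 19.3 kg.
Tool frame: the origin (TCP) lies at the very end of the fingers, on their centre line; the grasp point (between the pads) lies 19 mm behind it (manip.hold_point_z is the distance from the TCP to the grasp point, in m); z points along the fingers, y is the direction in which the jaws open and shut (so a half turn about z gives the same grasp; the last joint's range is limited). The gripper opens to 85 mm and grips with 20 to 120 N. Pads are 22 mm wide; open, the fingers measure 114 mm over their backs; the gripper's body (76 mm by 85 mm) begins 54 mm behind the grasp point. The pads swing forward as they close: fully open they stand 13 mm farther back than shut.
Start: joints at [1.052, 0.521, -0.036, 1.599, 0.021, 1.021, -0.113], TCP at [0.271, -0.563, 0.231] pointing down, gripper open.
Joint ranges: [-2.91, 2.91], [-0.3, 2.13], [-1.5, 1.42], [0.17, 2.43], [-1.26, 4.41], [0.16, 1.93], [-2.52, 2.52]. Speed limits (rad/s): [1.89, 1.89, 2.39, 2.39, 3.01, 3.01, 3.01].

INTERFACE

Orientations are given as a unit quaternion [w, x, y, z].
In Python, from cell import manip gives the robot as it stands.
- The arm moves only by the tool jog_arm, never from a script. Its arguments are lists of equal length, an entry for each row: "dr": the turn, a rotation vector about the tool's x, y, z in degrees, a list of three; "offset": the shift along the tool's x, y, z in m, a list of three; "fingers": the gripper command: -1 is shut, 1 is fully open, values between are in proportion. A call has 1 to 12 rows; each row is the pose to reach, as a shift and turn from the pose commanded when the call began, along the tool's axes at that moment; what a row does not reach only later rows make up. A row lasts 1/10 s, in which the tool goes at most 50 mm and 8.59 degrees, less where a joint would pass 70% of its speed; a pose out of reach is approached as far as the arm can. A call with a gripper value outside its range is refused whole. The fingers move at their own pace and stop on an object; "force" is the grip in N (left out, the last holds). Time passes only in rows, so rows that repeat a pose let the fingers close. It gives the time, the measured TCP pose, the force and the opening at its end, in the units of the state.
- manip.state(): the state, without advancing time (a new reading comes with each control period).
- manip.capture(name): name is "side" or "top" or "wrist"; returns the picture (420x560x3 uint8, red, green, blue); there is no depth.
- manip.camera_params(name): a dict with "fx", "fy", "cx", "cy" (pixels), "dist_coeffs" ([k1, k2, p1, p2, k3] as OpenCV has them; the pictures are not rectified), "R" (3x3) and "t" (3): a world point X has camera coordinates R X + t; the wrist camera has in their place "hand_eye" (4x4, takes a point from camera to tool coordinates, whose origin is the TCP and whose axes are the flange's). Camera axes: x right, y down, z forward; pixel columns grow to the right and rows downward; lengths in m; the calibration is good to about 2 mm. A picture is of the moment at which its call begins: read the wrist's pose just before it. camera_params takes no time and is no camera call.
- manip.close_job(): hands the job in, once; it reports no verdict.
The state is a dict: "time_s": time; "joint_pos": joint angles; "qvel": joint speeds; "joint_efforts": joint torques, N m; "position": TCP position; "ee_rot": TCP orientation; "contact_force": force on the tool from outside, world axes, zero at the start; "ft_torque": the same for the moment, N m; "grip_width": opening from 0.0 (shut) to 1.0 (fully open).
Only numpy, scipy, OpenCV 4.12 (cv2) and the standard library are available. Lean on these libraries where they do the work, as an engineer would, in place of code of your own. Each camera call takes 0.05 s, during which the arm holds its last target.

## Working session

There is one attempt and no reset: what is moved stays moved. The work goes in short steps, Python scripts to look and compute and a tool call to move; the robot and the scene stay as the last step left them, time stands still between calls to the robot, and variables do not carry over. Pictures are saved under pics/ and viewed, and the job is handed in when it is done.

Besides the shell and the picture viewer there is one more tool, called after "Request:" as name(argument=value, ...) on one line, values as JSON. jog_arm: Moves the arm, as the interface text tells. Its arguments: {"type":"object","properties":{"dr":{"type":"array"},"offset":{"type":"array"},"fingers":{"type":"array"},"force":{"type":"number"}},"required":["dr","offset","fingers"]}

```bash
ls; mkdir -p pics
python3 - <<'E'
from cell import manip
import cv2
print(manip.state())
for n in ["side","top","wrist"]:
    p=manip.camera_params(n); print(n,p)
    im=manip.capture(n); cv2.imwrite(f"pics/{n}0.png",im[:,:,::-1])
E
```

```text
pics
{'time_s': 0.0, 'joint_pos': array([ 1.05178386,  0.52202797, -0.03632465,  1.60000372,  0.0212386 ,
        1.02113161, -0.11278032]), 'qvel': array([-0.00100101,  0.00077195, -0.00048609,  0.00083133,  0.00022904,
       -0.00094083, -0.00104835]), 'joint_efforts': array([-7.67537858e-04, -9.27118492e+01,  1.97892107e+00, -3.69936597e+01,
        1.77793717e-02,  8.18223925e-03,  4.67597886e-05]), 'position': array([ 0.27098793, -0.56280972,  0.23071862]), 'ee_rot': array([-5.61203101e-04,  9.74923186e-01,  2.22540853e-01, -1.89715867e-04]), 'contact_force': array([0.08823104, 0.50923543, 0.54919071]), 'ft_torque': array([-0.06107541, -0.05582042,  0.0525145 ]), 'grip_width': 1.0001091717835313}
side {'fx': 466.7843942773011, 'fy': 466.7843942773011, 'cx': 276.8872356851899, 'cy': 209.7713527676722, 'dist_coeffs': array([-0.11588716,  0.        ,  0.        ,  0.        ,  0.        ]), 'R': array([[ 0.97519269, -0.22098447, -0.01284815],
       [-0.17852164, -0.75083451, -0.63590689],
       [ 0.13087871,  0.62242542, -0.77165884]]), 't': array([-0.51170169,  0.14084616,  1.4
[... 261 characters left out ...]
       [-0.99401068,  0.02559735, -0.10624285],
       [ 0.10632129,  0.00171922, -0.99433034]]), 't': array([0.00598806, 0.52230336, 1.37838215])}
wrist {'fx': 320.44178605383127, 'fy': 320.44178605383127, 'cx': 277.4247074091497, 'cy': 204.62770395456113, 'dist_coeffs': array([-0.01097103,  0.        ,  0.        ,  0.        ,  0.        ]), 'hand_eye': array([[ 6.26347506e-04, -9.59522596e-01, -2.81630956e-01,
         7.17585124e-02],
       [ 9.99998456e-01,  1.38511723e-04,  1.75208513e-03,
        -1.47726785e-04],
       [-1.64215609e-03, -2.81631618e-01,  9.59521201e-01,
        -1.42538358e-01],
       [ 0.00000000e+00,  0.00000000e+00,  0.00000000e+00,
         1.00000000e+00]])}
```

View pics/side0.png

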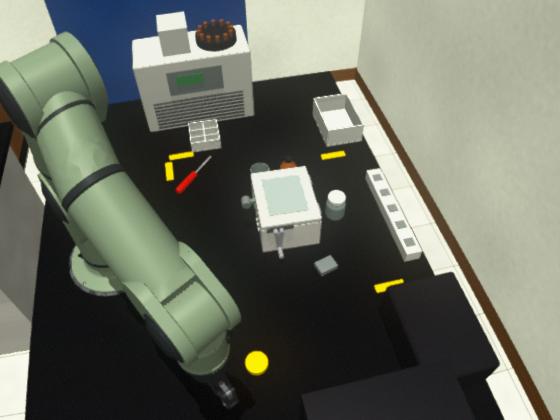

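View pics/top0.png

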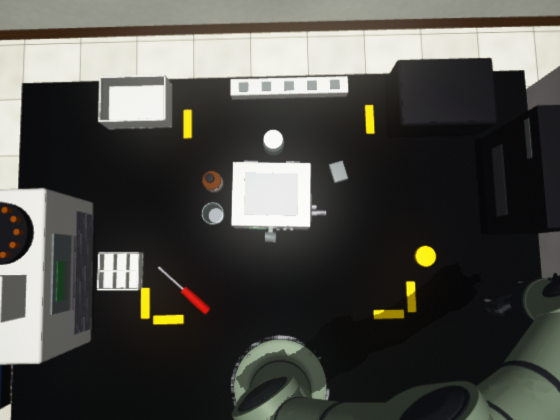

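View pics/wrist0.png

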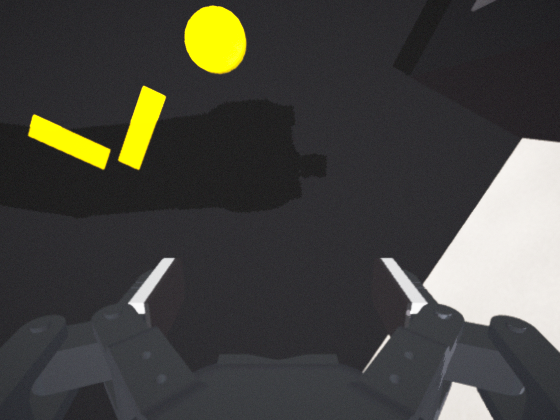

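The chest sits at about (271,195) in the top view, with its grip at (270,236) and thumb bar at (318,211). In the side view the grip is at (247,202). I'll zoom in next.

Run:
```python
import cv2
a=cv2.imread("pics/top0.png")[145:255,190:350]; cv2.imwrite("pics/topz.png",cv2.resize(a,None,fx=5,fy=5,interpolation=cv2.INTER_CUBIC))
a=cv2.imread("pics/side0.png")[150:280,230:350]; cv2.imwrite("pics/sidez.png",cv2.resize(a,None,fx=4.5,fy=4.5,interpolation=cv2.INTER_CUBIC))
```

```text
(no output)
```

View pics/topz.png

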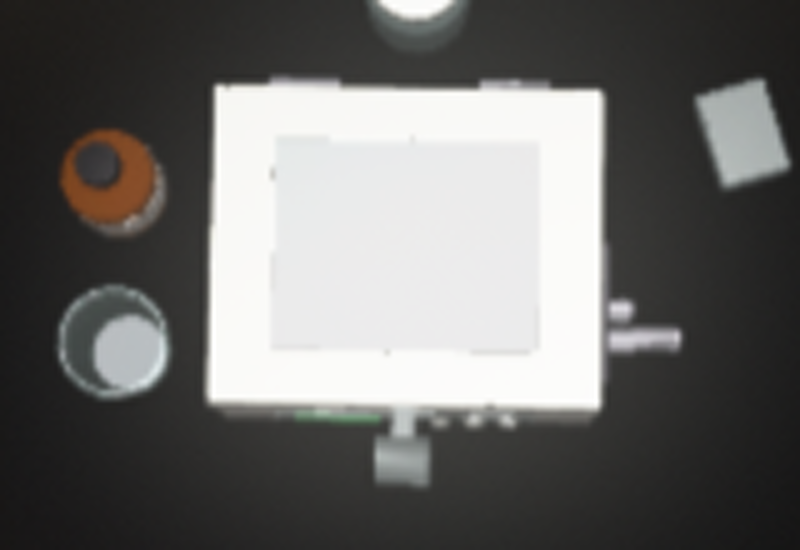

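View pics/sidez.png

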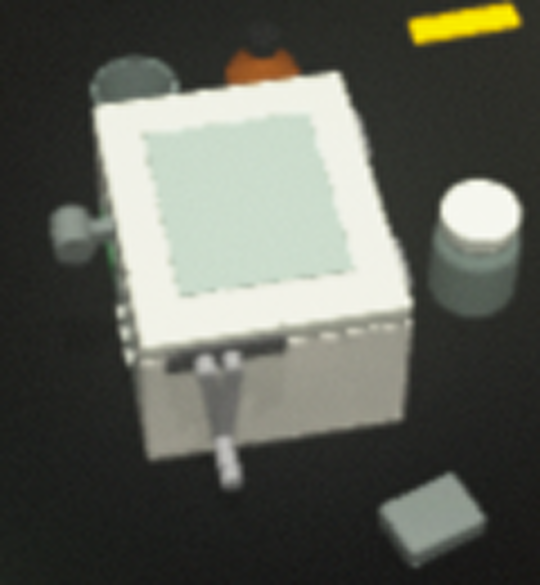

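```bash
cat > h.py <<'E'
import numpy as np, cv2
from scipy.optimize import least_squares
from scipy.spatial.transform import Rotation as Ro
from cell import manip
def proj(P,X):
    X=np.atleast_2d(np.asarray(X,float))
    return cv2.projectPoints(X,cv2.Rodrigues(np.array(P['R']))[0],np.array(P['t']),np.array([[P['fx'],0,P['cx']],[0,P['fy'],P['cy']],[0,0,1]]),P['dist_coeffs'])[0][:,0]
def wristP():
    s=manip.state();w,x,y,z=s['ee_rot'];T=np.eye(4);T[:3,:3]=Ro.from_quat([x,y,z,w]).as_matrix();T[:3,3]=s['position']
    P=dict(manip.camera_params('wrist'));M=np.linalg.inv(T@P['hand_eye']);P['R']=M[:3,:3];P['t']=M[:3,3];return P
def cw(c,L):
    x,y,a=c; L=np.atleast_2d(L); R=np.array([[np.cos(a),-np.sin(a),0],[np.sin(a),np.cos(a),0],[0,0,1]])
    return L@R.T+[x,y,0]
def toolrot():
    w,x,y,z=manip.state()['ee_rot'];return Ro.from_quat([x,y,z,w]).as_matrix()
E
python3 - <<'E'
from h import *
Pt=manip.camera_params('top');Ps=manip.camera_params('side')
z=lambda L,f,o:(np.array(L)+.5)/f-.5+o
t=z([(215,85),(603,90),(600,408),(207,404)],5,[190,145])
s=z([(342,72),(410,305),(140,350),(95,108)],4.5,[230,150])
L=[[.09,.11,.128],[.09,-.11,.128],[-.09,-.11,.128],[-.09,.11,.128]]
f=lambda c:np.r_[(proj(Pt,cw(c,L))-t).ravel(),(proj(Ps,cw(c,L))-s).ravel()]
r=least_squares(f,[.6,0,0]);print(r.x,r.fun.round(1))
for P,p in ((Pt,t),(Ps,s)):
    q=least_squares(lambda c:(proj(P,cw(c,L))-p).ravel(),[.6,0,0]);print(q.x)
c=r.x
for n,P,l in(('top',Pt,None),('side',Ps,None)):
    print(n,'grip',proj(P,cw(c,[[-.12,0,.12]])),'(z top',(403-190*0)/5+190,460/5+145)
print('grip',cw(c,[[-.12,0,.12]]))
# thumb: bar tip in both: top (678,338), side (232,480)
tp=z([(668,339)],5,[190,145]);sp=z([(231,476)],4.5,[230,150])
q=least_squares(lambda X:np.r_[(proj(Pt,X)-tp).ravel(),(proj(Ps,X)-sp).ravel()],[.6,-.15,.05]);print('tip',q.x,q.fun)
g=z([(403,460)],5,[190,145]);gs=z([(72,233)],4.5,[230,150])
q=least_squares(lambda X:np.r_[(proj(Pt,X)-g).ravel(),(proj(Ps,X)-gs).ravel()],[.5,0,.1]);print('grip tri',q.x,q.fun)
E
```

```text
[ 0.55175842  0.01009523 -0.04266005] [-0.  -0.2  0.3  0.1  0.3  0.2 -0.2 -0.3 -0.5 -0.1  0.6  0.4  0.2 -0.4
 -0.7 -0.4]
[ 0.55162051  0.01031179 -0.03886517]
[ 0.55192251  0.0096806  -0.04820907]
top grip [[270.14842233 236.67395735]] (z top 270.6 237.0
side grip [[245.62263216 201.91591453]] (z top 270.6 237.0
grip [[0.4318676  0.01521288 0.12      ]]
tip [ 0.50469427 -0.14347769  0.03338616] [ 0.00632668 -0.15113657 -0.14929667  0.02901296]
grip tri [0.43195854 0.01501276 0.12267656] [ 0.00010174 -0.00359354 -0.00388417  0.00065335]
```

```bash
cat >> h.py <<'E'
C=[.55176,.0101,-.04266]
def Rc(tilt=0,yaw=0):
    # tool axes in world; tilt deg: tip pointing forward(+x chest)
    f=np.radians(tilt);B=np.array([[np.cos(f),0,np.sin(f)],[0,-1,0],[np.sin(f),0,-np.cos(f)]])
    return Ro.from_euler('z',C[2]).as_matrix()@B@Ro.from_euler('z',np.radians(yaw)).as_matrix()
def where():
    s=manip.state();R=toolrot();p=np.array(s['position'])-[C[0],C[1],0]
    A=Ro.from_euler('z',-C[2]).as_matrix()
    print('t',round(s['time_s'],2),'tcp chest mm',(A@p*1000).round(1),'F chest',(A@np.array(s['contact_force'])).round(2),'grip',round(s['grip_width'],3),'Rerr',np.degrees(Ro.from_matrix(Rc().T@R).as_rotvec()).round(2),'q',np.round(s['joint_pos'],2))
def go(local,tilt=0,yaw=0):
    s=manip.state();R=toolrot();d=cw(C,[local])[0]-s['position']
    print('offset',(R.T@d).round(4),'dr',np.degrees(Ro.from_matrix(R.T@Rc(tilt,yaw)).as_rotvec()).round(2))
E
python3 - <<'E'
from h import *
where(); go([-.12,0,.2])
E
```

```text
t 0.15 tcp chest mm [-256.  -584.5  230.9] F chest [-0.35  0.22  0.11] grip 1.002 Rerr [ 5.000e-02 -2.000e-02 -2.816e+01] q [ 1.05  0.52 -0.04  1.6   0.02  1.02 -0.11]
offset [ 0.3957 -0.4511  0.0312] dr [-5.000e-02  2.000e-02  2.816e+01]
```

Request:
jog_arm(dr=[[0,0,28.16],[0,0,28.16],[0,0,28.16],[0,0,28.16],[0,0,28.16],[0,0,28.16],[0,0,28.16],[0,0,28.16],[0,0,28.16],[0,0,28.16],[0,0,28.16],[0,0,28.16]], offset=[[0.396,-0.451,0.031],[0.396,-0.451,0.031],[0.396,-0.451,0.031],[0.396,-0.451,0.031],[0.396,-0.451,0.031],[0.396,-0.451,0.031],[0.396,-0.451,0.031],[0.396,-0.451,0.031],[0.396,-0.451,0.031],[0.396,-0.451,0.031],[0.396,-0.451,0.031],[0.396,-0.451,0.031]], fingers=[1,1,1,1,1,1,1,1,1,1,1,1])

```text
time_s: 1.35
position: [0.4317, 0.0145, 0.2005]
ee_rot: [-0.0, 1.0, -0.021, 0.0]
contact_force: [1.0, -1.2, 0.3]
grip_width: 0.996
```

Run:
```python
from h import *
where(); go([-.12,0,.2])
```

```text
t 1.35 tcp chest mm [-120.2   -0.7  200.5] F chest [ 1.01 -1.17  0.29] grip 0.996 Rerr [0.   0.02 0.01] q [-0.01  0.27 -0.19  2.11  0.07  0.77 -1.86]
offset [ 0.0002 -0.0007  0.0005] dr [-0.   -0.02 -0.01]
```

Run:
```python
from h import *
P=wristP(); im=manip.capture('wrist')[:,:,::-1].copy()
for X in ([-.12,0.015,.12],[-.12,-.015,.12],[-.09,.11,.128],[-.09,-.11,.128]):
    p=proj(P,cw(C,[X]))[0]; print(X,p); cv2.circle(im,tuple(int(v) for v in p),4,(0,0,255),1)
cv2.imwrite('pics/w1.png',im)
```

```text
[-0.12, 0.015, 0.12] [255.69395588 212.85757117]
[-0.12, -0.015, 0.12] [296.74632743 212.86016513]
[-0.09, 0.11, 0.128] [114.89137857 174.50254587]
[-0.09, -0.11, 0.128] [437.24499643 174.57290962]
```

View pics/w1.png

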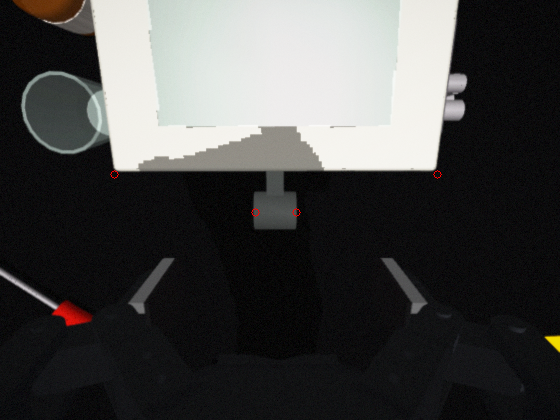

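The boss covers columns 254–297 and rows 192–230, within about 1 mm of where I predicted it. I'll descend and pinch it.

Request:
jog_arm(dr=[[0,0,0],[0,0,0],[0,0,0],[0,0,0],[0,0,0],[0,0,0],[0,0,0],[0,0,0],[0,0,0],[0,0,0],[0,0,0],[0,0,0]], offset=[[0,-0.0005,0.05],[0,-0.0005,0.085],[0.001,-0.0005,0.101],[0.001,-0.0005,0.101],[0.001,-0.0005,0.101],[0.001,-0.0005,0.101],[0.001,-0.0005,0.101],[0.001,-0.0005,0.101],[0.001,-0.0005,0.101],[0.001,-0.0005,0.101],[0.001,-0.0005,0.101],[0.001,-0.0005,0.101]], fingers=[1,1,1,1,-1,-1,-1,-1,-1,-1,-1,-1], force=30)

```text
time_s: 2.6
position: [0.4335, 0.0162, 0.1008]
ee_rot: [-0.002, 1.0, -0.02, 0.001]
contact_force: [-8.1, 26.6, 22.1]
grip_width: 0.344
```

Run:
```python
from h import *
where()
im=manip.capture('wrist')[:,:,::-1]; cv2.imwrite('pics/w2.png',im)
where()
x0=-.12
for th in np.arange(0,1.45,.1):
    x=.09-.21*np.cos(th)+.01*np.sin(th); z=.11+.21*np.sin(th)+.01*np.cos(th)
    print(round(th,2),'dx',round(x+.12,4),'-dz',round(-(z-.12),4))
```

```text
t 2.6 tcp chest mm [-118.4    1.1  100.8] F chest [-9.19 26.25 22.07] grip 0.344 Rerr [ 0.2   0.16 -0.17] q [-0.04  0.45 -0.16  2.19  0.14  0.51 -1.92]
t 2.65 tcp chest mm [-118.5    1.1  100.8] F chest [-8.59 25.42 22.62] grip 0.349 Rerr [ 0.2   0.15 -0.18] q [-0.04  0.45 -0.16  2.19  0.14  0.51 -1.92]
0.0 dx 0.0 -dz -0.0
0.1 dx 0.002 -dz -0.0209
0.2 dx 0.0062 -dz -0.0415
0.3 dx 0.0123 -dz -0.0616
0.4 dx 0.0205 -dz -0.081
0.5 dx 0.0305 -dz -0.0995
0.6 dx 0.0423 -dz -0.1168
0.7 dx 0.0558 -dz -0.1329
0.8 dx 0.0709 -dz -0.1476
0.9 dx 0.0873 -dz -0.1607
1.0 dx 0.105 -dz -0.1721
1.1 dx 0.1237 -dz -0.1817
1.2 dx 0.1432 -dz -0.1894
1.3 dx 0.1635 -dz -0.195
1.4 dx 0.1842 -dz -0.1986
```

View pics/w2.png

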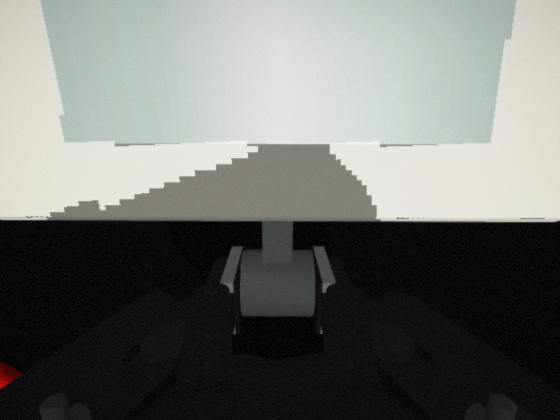

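Request:
jog_arm(dr=[[0,0,0],[0,0,0],[0,0,0],[0,0,0],[0,0,0],[0,0,0],[0,0,0],[0,0,0]], offset=[[-0.0005,-0.0013,-0.0013],[-0.0005,-0.0013,-0.0013],[0.0015,-0.0013,-0.022],[0.0057,-0.0013,-0.0428],[0.0118,-0.0013,-0.0629],[0.02,-0.0013,-0.0823],[0.03,-0.0013,-0.1008],[0.03,-0.0013,-0.1008]], fingers=[-1,-1,-1,-1,-1,-1,-1,-1])

```text
time_s: 3.45
position: [0.464, 0.015, 0.2027]
ee_rot: [-0.001, 1.0, -0.021, 0.002]
contact_force: [-4.3, 15.3, 4.6]
grip_width: 0.343
```

Run:
```python
from h import *
where()
```

```text
t 3.45 tcp chest mm [-87.9   1.2 202.7] F chest [-4.98 15.12  4.63] grip 0.343 Rerr [ 0.15  0.18 -0.08] q [-0.    0.31 -0.19  2.03  0.08  0.8  -1.85]
```

Request:
jog_arm(dr=[[0,0,0],[0,0,0],[0,0,0],[0,0,0],[0,0,0],[0,0,0],[0,0,0],[0,0,0]], offset=[[0.0118,-0.0008,-0.0173],[0.0253,-0.0008,-0.0334],[0.0404,-0.0008,-0.0481],[0.0568,-0.0008,-0.0612],[0.0745,-0.0008,-0.0726],[0.0838,-0.0008,-0.0776],[0.0838,-0.0008,-0.0776],[0.0838,-0.0008,-0.0776]], fingers=[-1,-1,-1,-1,-1,-1,-1,-1])

```text
time_s: 4.25
position: [0.5468, 0.0116, 0.2791]
ee_rot: [-0.001, 1.0, -0.021, 0.001]
contact_force: [0.2, 8.2, 6.9]
grip_width: 0.342
```

Run:
```python
from h import *
where()
im=manip.capture('side')[:,:,::-1][120:290,210:380]; cv2.imwrite('pics/s2.png',cv2.resize(im,None,fx=3.5,fy=3.5,interpolation=cv2.INTER_CUBIC))
where()
```

```text
t 4.25 tcp chest mm [ -5.    1.3 279.1] F chest [-0.19  8.19  6.93] grip 0.342 Rerr [ 0.11  0.11 -0.06] q [ 0.01  0.35 -0.18  1.75  0.07  1.05 -1.81]
t 4.3 tcp chest mm [ -5.    1.2 279.1] F chest [0.81 6.38 5.7 ] grip 0.343 Rerr [ 0.11  0.12 -0.06] q [ 0.01  0.35 -0.18  1.75  0.07  1.05 -1.81]
```

View pics/s2.png

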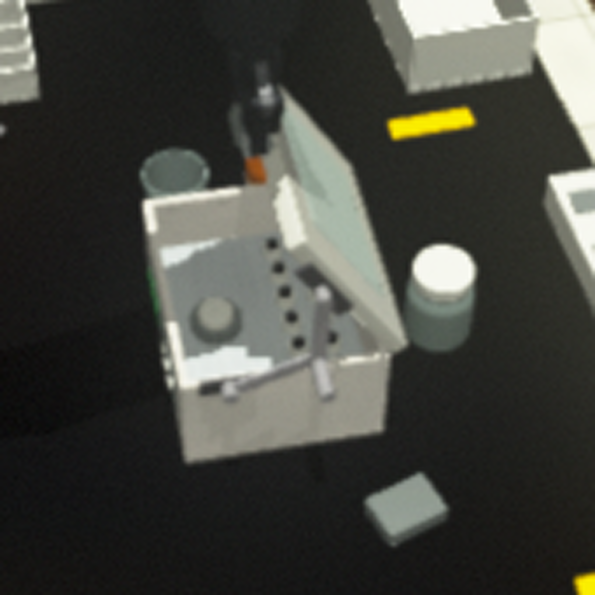

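Run:
```python
from h import *
Ps=manip.camera_params('side')
z=lambda L:(np.array(L)+.5)/3.5-.5+[210,120]
pp=z([(230,390),(323,293),(325,367)])
th=1.05
for p in pp:
    q=least_squares(lambda u:(proj(Ps,cw(C,[[u[0],-.125,u[1]]]))[0]-p),[0,.15]);x=q.x;print(x.round(4))
    d=x-[.09,.11];print('  r',np.hypot(*d),'ang',np.arctan2(d[1],-d[0]))
    if p is pp[0]: f=x
    if p is pp[1]: r=np.hypot(*d);a=np.arctan2(d[1],-d[0])
for f0 in (f[0],f[0]-.003,f[0]+.003):
  for rr in (r,r-.003,r+.003):
    for L in (.156,):
        D=.09-f0 # hinge-foot
        # angle between at hinge: foot at angle 0 
        print(f0.round(4),rr.round(4),'straight pin angle',np.arccos((D*D+rr*rr-L*L)/(2*D*rr)).round(3),'pin offset ang',(a-th).round(3))
```

```text
[-0.0503  0.118 ]
  r 0.14050766573935122 ang 0.05663338599453062
[0.0254 0.2254]
  r 0.13224927678737813 ang 1.0608708942795244
[0.03   0.1295]
  r 0.06313464536387296 ang 0.31400552175652074Traceback (most recent call last):
  File "<stdin>", line 11, in <module>
NameError: name 'f' is not defined
```

Run:
```python
import numpy as np
X=lambda t:np.array([-.21*np.cos(t)+.01*np.sin(t),-(.21*np.sin(t)+.01*np.cos(t))])
for t in np.arange(1.05,1.42,.0125): print(round(t,4),((X(t)-X(1.05))*1e3).round(1))
```

```text
1.05 [0. 0.]
1.0625 [ 2.3 -1.2]
1.075 [ 4.7 -2.3]
1.0875 [ 7.1 -3.5]
1.1 [ 9.5 -4.6]
1.1125 [11.9 -5.6]
1.125 [14.3 -6.7]
1.1375 [16.7 -7.7]
1.15 [19.2 -8.6]
1.1625 [21.6 -9.6]
1.175 [ 24.1 -10.5]
1.1875 [ 26.6 -11.4]
1.2 [ 29.  -12.2]
1.2125 [ 31.5 -13. ]
1.225 [ 34.  -13.8]
1.2375 [ 36.6 -14.6]
1.25 [ 39.1 -15.3]
1.2625 [ 41.6 -16. ]
1.275 [ 44.2 -16.7]
1.2875 [ 46.7 -17.3]
1.3 [ 49.3 -17.9]
1.3125 [ 51.8 -18.5]
1.325 [ 54.4 -19. ]
1.3375 [ 57.  -19.5]
1.35 [ 59.6 -20. ]
1.3625 [ 62.2 -20.4]
1.375 [ 64.8 -20.8]
1.3875 [ 67.4 -21.2]
1.4 [ 70.  -21.5]
1.4125 [ 72.6 -21.8]
```

Request:
jog_arm(dr=[[0,0,0],[0,0,0],[0,0,0],[0,0,0]], offset=[[0.0047,-0.0005,-0.0024],[0.0096,-0.0005,-0.0045],[0.0144,-0.0005,-0.0066],[0.0144,-0.0005,-0.0066]], fingers=[-1,-1,-1,-1])

```text
time_s: 4.7
position: [0.5608, 0.011, 0.2854]
ee_rot: [-0.001, 1.0, -0.021, 0.0]
contact_force: [-1.9, 5.0, 4.7]
grip_width: 0.34
```

Run:
```python
from h import *
where()
```

```text
t 4.7 tcp chest mm [  9.    1.3 285.4] F chest [-2.1   4.87  4.71] grip 0.34 Rerr [ 0.07  0.02 -0.04] q [ 0.    0.37 -0.17  1.7   0.07  1.08 -1.8 ]
```

Request:
jog_arm(dr=[[0,0,0],[0,0,0],[0,0,0],[0,0,0]], offset=[[0.0024,0,-0.001],[0.0049,0,-0.0019],[0.0073,0,-0.0029],[0.0073,0,-0.0029]], fingers=[-1,-1,-1,-1])

```text
time_s: 5.1
position: [0.5678, 0.0107, 0.2881]
ee_rot: [-0.001, 1.0, -0.021, -0.0]
contact_force: [-2.8, 4.9, 3.1]
grip_width: 0.345
```

Run:
```python
from h import *
where()
```

```text
t 5.1 tcp chest mm [ 16.    1.3 288.1] F chest [-2.98  4.79  3.07] grip 0.345 Rerr [ 0.07 -0.   -0.04] q [ 0.    0.38 -0.17  1.68  0.07  1.09 -1.8 ]
```

Request:
jog_arm(dr=[[0,0,0],[0,0,0],[0,0,0]], offset=[[0.0025,0,-0.0009],[0.005,0,-0.0018],[0.005,0,-0.0018]], fingers=[-1,-1,-1])

```text
time_s: 5.4
position: [0.5728, 0.0105, 0.2899]
ee_rot: [-0.001, 1.0, -0.021, -0.0]
contact_force: [-1.8, 6.0, 2.9]
grip_width: 0.348
```

Run:
```python
from h import *
where()
```

```text
t 5.4 tcp chest mm [ 21.    1.3 289.9] F chest [-2.04  5.92  2.92] grip 0.348 Rerr [ 0.07 -0.   -0.04] q [ 0.    0.38 -0.17  1.66  0.07  1.1  -1.8 ]
```

Request:
jog_arm(dr=[[0,0,0],[0,0,0]], offset=[[0.0025,0,-0.0008],[0.0025,0,-0.0008]], fingers=[-1,-1])

```text
time_s: 5.6
position: [0.5753, 0.0104, 0.2907]
ee_rot: [-0.001, 1.0, -0.021, -0.0]
contact_force: [-2.0, 5.4, 3.7]
grip_width: 0.342
```

Request:
jog_arm(dr=[[0,0,0],[0,0,0]], offset=[[0.0025,0,-0.0008],[0.0025,0,-0.0008]], fingers=[-1,-1])

```text
time_s: 5.8
position: [0.5777, 0.0103, 0.2915]
ee_rot: [-0.001, 1.0, -0.021, -0.0]
contact_force: [-1.6, 5.1, 3.1]
grip_width: 0.343
```

Request:
jog_arm(dr=[[0,0,0],[0,0,0]], offset=[[0.0025,0,-0.0008],[0.0025,0,-0.0008]], fingers=[-1,-1])

```text
time_s: 6.0
position: [0.5803, 0.0102, 0.2923]
ee_rot: [-0.001, 1.0, -0.021, -0.0]
contact_force: [-2.4, 5.4, 3.1]
grip_width: 0.344
```

Run:
```python
from h import *
where()
im=manip.capture('side')[:,:,::-1][120:290,210:380]; cv2.imwrite('pics/s3.png',cv2.resize(im,None,fx=3.5,fy=3.5,interpolation=cv2.INTER_CUBIC))
```

```text
t 6.0 tcp chest mm [ 28.5   1.3 292.3] F chest [-2.67  5.27  3.13] grip 0.344 Rerr [ 0.07 -0.   -0.04] q [ 0.    0.4  -0.17  1.64  0.07  1.11 -1.8 ]
```

View pics/s3.png

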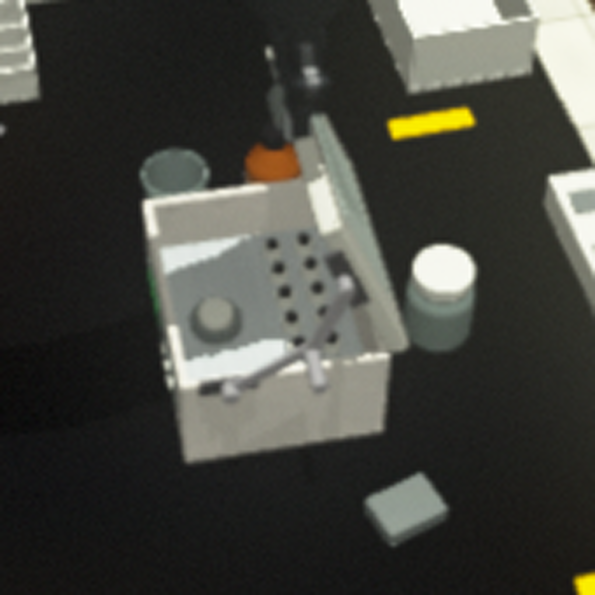

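Request:
jog_arm(dr=[[0,0,0],[0,0,0],[0,0,0]], offset=[[0.0025,0,-0.0008],[0.005,0,-0.0015],[0.005,0,-0.0015]], fingers=[-1,-1,-1])

```text
time_s: 6.35
position: [0.5853, 0.01, 0.2937]
ee_rot: [-0.001, 1.0, -0.021, 0.0]
contact_force: [-1.0, 4.7, 2.1]
grip_width: 0.343
```

Request:
jog_arm(dr=[[0,0,0],[0,0,0]], offset=[[0.0025,0,-0.0007],[0.0025,0,-0.0007]], fingers=[-1,-1])

```text
time_s: 6.55
position: [0.5878, 0.0099, 0.2944]
ee_rot: [-0.001, 1.0, -0.021, -0.0]
contact_force: [-1.4, 6.3, 1.4]
grip_width: 0.344
```

Request:
jog_arm(dr=[[0,0,0],[0,0,0]], offset=[[0.0025,0,-0.0007],[0.0025,0,-0.0007]], fingers=[-1,-1])

```text
time_s: 6.75
position: [0.5903, 0.0098, 0.2951]
ee_rot: [-0.001, 1.0, -0.021, -0.0]
contact_force: [-0.7, 4.5, 2.1]
grip_width: 0.342
```

Request:
jog_arm(dr=[[0,0,0],[0,0,0]], offset=[[0.0025,0,-0.0006],[0.0025,0,-0.0006]], fingers=[-1,-1])

```text
time_s: 6.95
position: [0.5928, 0.0097, 0.2957]
ee_rot: [-0.001, 1.0, -0.021, 0.0]
contact_force: [-1.3, 5.0, 1.8]
grip_width: 0.342
```

Run:
```python
from h import *
where()
im=manip.capture('side')[:,:,::-1][120:290,210:380]; cv2.imwrite('pics/s4.png',cv2.resize(im,None,fx=3.5,fy=3.5,interpolation=cv2.INTER_CUBIC))
```

```text
t 6.95 tcp chest mm [ 41.    1.3 295.7] F chest [-1.53  4.89  1.81] grip 0.342 Rerr [ 0.07  0.   -0.04] q [ 0.    0.41 -0.17  1.6   0.07  1.13 -1.79]
```

View pics/s4.png

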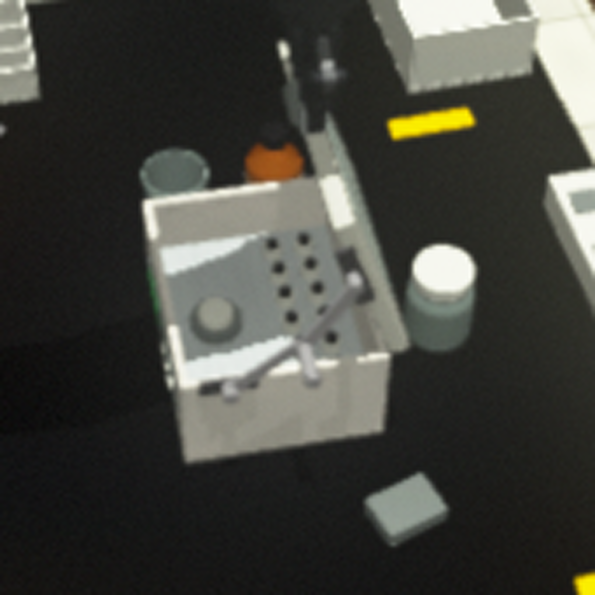

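The stay is nearly straight, with the foot at (230,390), elbow at (303,344) and pin at (354,280). I'll take finer steps.

Request:
jog_arm(dr=[[0,0,0],[0,0,0]], offset=[[0.002,0,-0.0005],[0.002,0,-0.0005]], fingers=[-1,-1])

```text
time_s: 7.2
position: [0.5948, 0.0096, 0.2962]
ee_rot: [-0.001, 1.0, -0.021, -0.0]
contact_force: [-1.5, 5.4, 0.6]
grip_width: 0.347
```

Request:
jog_arm(dr=[[0,0,0],[0,0,0]], offset=[[0.002,0,-0.0004],[0.002,0,-0.0004]], fingers=[-1,-1])

```text
time_s: 7.4
position: [0.5968, 0.0095, 0.2966]
ee_rot: [-0.001, 1.0, -0.021, 0.0]
contact_force: [-0.4, 5.0, 1.8]
grip_width: 0.345
```

Request:
jog_arm(dr=[[0,0,0],[0,0,0]], offset=[[0.002,0,-0.0004],[0.002,0,-0.0004]], fingers=[-1,-1])

```text
time_s: 7.6
position: [0.598, 0.0095, 0.2969]
ee_rot: [-0.001, 1.0, -0.021, -0.001]
contact_force: [-7.0, 4.3, 3.8]
grip_width: 0.348
```

Run:
```python
from h import *
where()
im=manip.capture('side')[:,:,::-1][120:290,210:380]; cv2.imwrite('pics/s5.png',cv2.resize(im,None,fx=3.5,fy=3.5,interpolation=cv2.INTER_CUBIC))
```

```text
t 7.6 tcp chest mm [ 46.3   1.3 296.9] F chest [-7.23  4.01  3.75] grip 0.348 Rerr [ 0.07 -0.09 -0.05] q [ 0.    0.42 -0.17  1.59  0.07  1.14 -1.79]
```

View pics/s5.png

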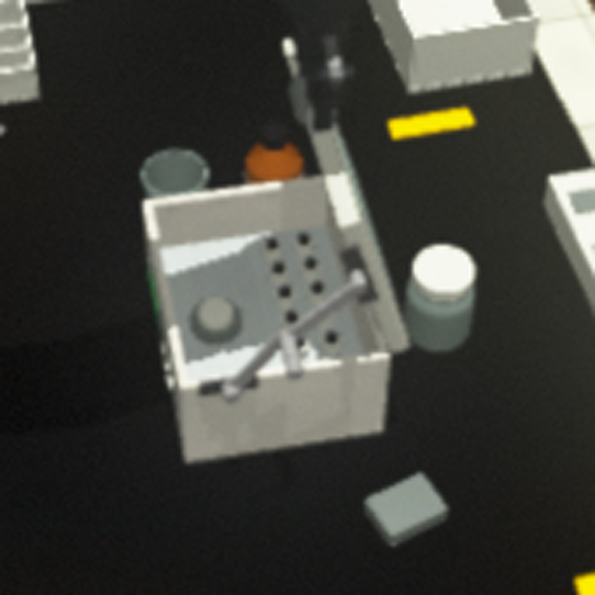

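Resistance jumped to about 7 N and the thumb bar moved to (290,345), so the stay has snapped over centre. I'll back off the small preload and check.

Request:
jog_arm(dr=[[0,0,0],[0,0,0],[0,0,0]], offset=[[-0.001,0,0.0002],[-0.0018,0,0.0004],[-0.0018,0,0.0004]], fingers=[-1,-1,-1])

```text
time_s: 7.95
position: [0.5967, 0.0095, 0.2966]
ee_rot: [-0.001, 1.0, -0.021, -0.0]
contact_force: [-3.0, 4.7, 1.3]
grip_width: 0.346
```

Run:
```python
from h import *
where()
im=manip.capture('side')[:,:,::-1][120:290,210:380]; cv2.imwrite('pics/s6.png',cv2.resize(im,None,fx=3.5,fy=3.5,interpolation=cv2.INTER_CUBIC))
```

```text
t 7.95 tcp chest mm [ 45.    1.3 296.6] F chest [-3.24  4.52  1.32] grip 0.346 Rerr [ 0.07 -0.   -0.05] q [ 0.    0.42 -0.17  1.59  0.07  1.14 -1.79]
```

View pics/s6.png

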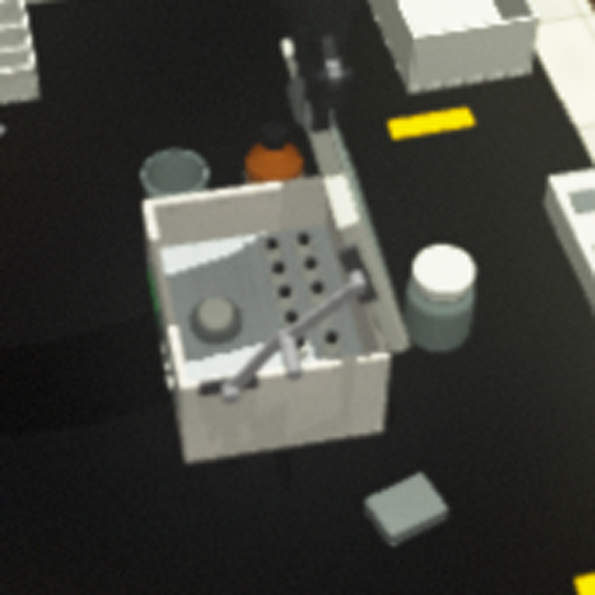

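Still locked, and the load has relaxed. Releasing and rising.

Request:
jog_arm(dr=[[0,0,0],[0,0,0],[0,0,0],[0,0,0],[0,0,0],[0,0,0],[0,0,0],[0,0,0],[0,0,0]], offset=[[-0.0005,0,0],[-0.0005,0,0],[-0.0005,0,0],[-0.0005,0,0],[-0.0005,0,0],[-0.0005,0,0],[-0.0005,0,-0.03],[-0.0005,0,-0.065],[-0.0005,0,-0.065]], fingers=[0.6,1,1,1,1,1,1,1,1])

```text
time_s: 8.9
position: [0.5981, 0.0086, 0.3652]
ee_rot: [-0.0, 1.0, -0.021, 0.003]
contact_force: [0.0, 0.3, -0.9]
grip_width: 0.998
```

Run:
```python
from h import *
where()
im=manip.capture('side')[:,:,::-1][120:290,210:380]; cv2.imwrite('pics/s7.png',cv2.resize(im,None,fx=3.5,fy=3.5,interpolation=cv2.INTER_CUBIC))
P=wristP();im=manip.capture('wrist')[:,:,::-1]; cv2.imwrite('pics/w7.png',im)
print(proj(P,cw(C,[[-.042,0,.07],[-.042,0.016,.07],[-.083,.103,.11],[.043,0,.315]])))
where()
```

```text
t 8.9 tcp chest mm [ 46.4   0.5 365.2] F chest [ 0.01  0.29 -0.9 ] grip 0.998 Rerr [0.05 0.35 0.02] q [ 0.    0.37 -0.16  1.49  0.06  1.28 -1.78]
[[277.47030194 226.59218149]
 [266.3885746  226.5910933 ]
 [201.77572008 265.0441919 ]
 [277.9232912  233.05868037]]
t 9.0 tcp chest mm [4.520e+01 3.000e-01 3.614e+02] F chest [ 0.43  0.6  -0.81] grip 1.004 Rerr [0.01 0.06 0.01] q [ 0.    0.37 -0.16  1.49  0.06  1.28 -1.78]
```

View pics/s7.png

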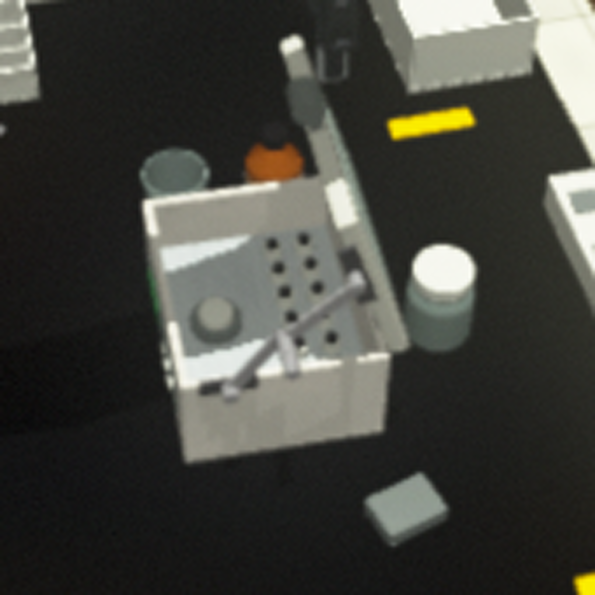

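View pics/w7.png

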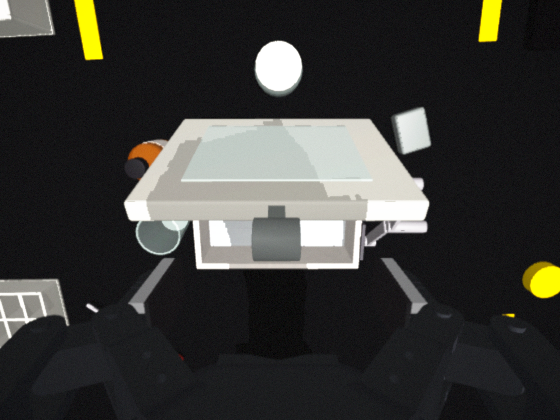

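Run:
```python
from h import *
Ps=manip.camera_params('side')
p=(np.array([216,316])+.5)/3.5-.5+[210,120]
q=least_squares(lambda u:(proj(Ps,cw(C,[[-.042,u[0],u[1]]]))[0]-p),[0,.07]);print(q.x,q.fun)
for z in(.06,.07,.08):
  q=least_squares(lambda u:(proj(Ps,cw(C,[[u[0],u[1],z]]))[0]-p),[0,.0]);print(z,q.x)
go([-.042,0,.15],15)
where()
```

```text
[-0.00348804  0.06770745] [0. 0.]
0.06 [-0.04107606  0.00279709]
0.07 [-0.04227482 -0.00535753]
0.08 [-0.04347359 -0.01351214]
offset [-0.0874  0.0004  0.2113] dr [-0.000e+00  1.494e+01 -1.000e-02]
t 9.0 tcp chest mm [4.520e+01 3.000e-01 3.614e+02] F chest [ 0.43  0.6  -0.81] grip 1.004 Rerr [0.01 0.06 0.01] q [ 0.    0.37 -0.16  1.49  0.06  1.28 -1.78]
```

Request:
jog_arm(dr=[[0,5,0],[0,10,0],[0,15,0],[0,15,0],[0,15,0],[0,15,0],[0,15,0],[0,15,0],[0,15,0],[0,15,0]], offset=[[-0.045,0,0],[-0.088,0,0],[-0.088,0,0.03],[-0.088,0,0.07],[-0.088,0,0.11],[-0.088,0,0.15],[-0.088,0,0.19],[-0.0875,0,0.211],[-0.0875,0,0.211],[-0.0875,0,0.211]], fingers=[1,1,-1,-1,-1,-1,-1,-1,-1,-1])

```text
time_s: 10.0
position: [0.5091, 0.0124, 0.15]
ee_rot: [0.003, 0.991, -0.021, 0.13]
contact_force: [-0.3, -0.7, 0.5]
grip_width: 0.003
```

Run:
```python
from h import *
where()
P=wristP();im=manip.capture('wrist')[:,:,::-1]; cv2.imwrite('pics/w8.png',im)
print(proj(P,cw(C,[[-.042,0,.07],[-.042,0.016,.07]])))
go([-.042,0,.08],15)
```

```text
t 10.0 tcp chest mm [-42.7   0.4 150. ] F chest [-0.32 -0.71  0.46] grip 0.003 Rerr [-1.000e-02  1.494e+01 -1.000e-02] q [-0.08  0.36 -0.12  2.19  0.29  0.36 -2.06]
[[277.78583826 239.9616607 ]
 [256.14453005 239.94617619]]
offset [-0.0182  0.0004  0.0684] dr [-0.01 -0.04 -0.  ]
```

View pics/w8.png

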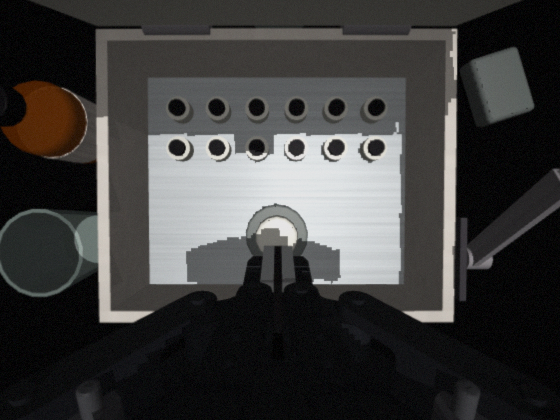

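Request:
jog_arm(dr=[[0,-8,0],[0,-8,0],[0,-8,0],[0,-8,0]], offset=[[-0.005,0,0.02],[-0.011,0,0.045],[-0.017,0,0.0684],[-0.017,0,0.0684]], fingers=[-1,-1,-1,-1])

```text
time_s: 10.45
position: [0.51, 0.012, 0.0785]
ee_rot: [0.001, 0.998, -0.021, 0.06]
contact_force: [-0.3, -0.3, 0.7]
grip_width: 0.001
```

Run:
```python
from h import *
where()
go([-.041,0,.072],7)
go([-.041,0,.066],7)
go([-.041,0,.062],7)
```

```text
t 10.45 tcp chest mm [-41.8   0.1  78.5] F chest [-0.27 -0.26  0.67] grip 0.001 Rerr [-0.01  6.89  0.02] q [-0.04  0.54 -0.15  2.11  0.27  0.39 -2.02]
offset [0.     0.0001 0.0066] dr [ 0.01  0.11 -0.02]
offset [-0.0007  0.0001  0.0126] dr [ 0.01  0.11 -0.02]
offset [-0.0012  0.0001  0.0165] dr [ 0.01  0.11 -0.02]
```

Request:
jog_arm(dr=[[0,0,0],[0,0,0],[0,0,0],[0,0,0]], offset=[[0,0,0.003],[0,0,0.006],[-0.0003,0,0.009],[-0.0003,0,0.009]], fingers=[-1,-1,-1,-1])

```text
time_s: 10.85
position: [0.512, 0.0123, 0.0711]
ee_rot: [0.001, 0.998, -0.021, 0.062]
contact_force: [1.0, 0.3, 2.0]
grip_width: -0.002
```

Request:
jog_arm(dr=[[0,0,0],[0,0,0],[0,0,0]], offset=[[-0.0003,0,0.0025],[-0.0003,0,0.0025],[-0.0003,0,0.0025]], fingers=[-1,-1,-1])

```text
time_s: 11.15
position: [0.5119, 0.0122, 0.0683]
ee_rot: [0.001, 0.998, -0.021, 0.062]
contact_force: [3.1, -0.1, 4.5]
grip_width: -0.002
```

Request:
jog_arm(dr=[[0,0,0],[0,0,0],[0,0,0]], offset=[[-0.0002,0,0.002],[-0.0002,0,0.002],[-0.0002,0,0.002]], fingers=[-1,-1,-1])

```text
time_s: 11.45
position: [0.512, 0.0122, 0.0665]
ee_rot: [0.001, 0.998, -0.021, 0.062]
contact_force: [0.7, -0.1, 16.4]
grip_width: -0.004
```

Request:
jog_arm(dr=[[0,0,0],[0,0,0],[0,0,0]], offset=[[-0.0002,0,0.001],[-0.0002,0,0.001],[-0.0002,0,0.001]], fingers=[-1,-1,-1])

```text
time_s: 11.75
position: [0.512, 0.0122, 0.066]
ee_rot: [0.001, 0.998, -0.021, 0.062]
contact_force: [-4.6, -0.2, 31.5]
grip_width: 0.0
```

The button hit its hard stop: the force went from 4.5 to 16 to 31 N while the travel stalled at z = 66 mm. I'll retract and locate the thumb bar.

Request:
jog_arm(dr=[[0,0,0],[0,0,0],[0,0,0],[0,0,0],[0,0,0],[0,0,0]], offset=[[0.001,0,-0.01],[0.004,0,-0.04],[0.01,0,-0.085],[0.016,0,-0.135],[0.022,0,-0.185],[0.022,0,-0.185]], fingers=[-1,-1,-1,-1,-1,-1])

```text
time_s: 12.35
position: [0.5124, 0.0123, 0.2568]
ee_rot: [0.001, 0.998, -0.022, 0.065]
contact_force: [-0.1, 0.4, -1.4]
grip_width: -0.0
```

Run:
```python
from h import *
where()
im=manip.capture('side')[:,:,::-1][170:260,250:340]; cv2.imwrite('pics/s8.png',cv2.resize(im,None,fx=6,fy=6,interpolation=cv2.INTER_CUBIC))
im=manip.capture('top')[:,:,::-1][150:250,230:350]; cv2.imwrite('pics/t8.png',cv2.resize(im,None,fx=6,fy=6,interpolation=cv2.INTER_CUBIC))
P=wristP();im=manip.capture('wrist')[:,:,::-1]; cv2.imwrite('pics/w9.png',im)
np.savez('w9.npz',R=P['R'],t=P['t'])
```

```text
t 12.35 tcp chest mm [-39.4   0.6 256.8] F chest [-0.09  0.37 -1.42] grip -0.0 Rerr [0.05 7.42 0.03] q [ 0.06  0.26 -0.25  1.96  0.13  0.81 -1.88]
```

View pics/s8.png

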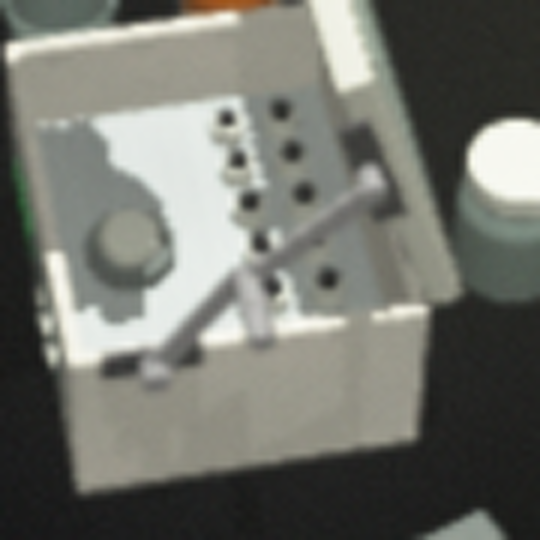

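View pics/t8.png

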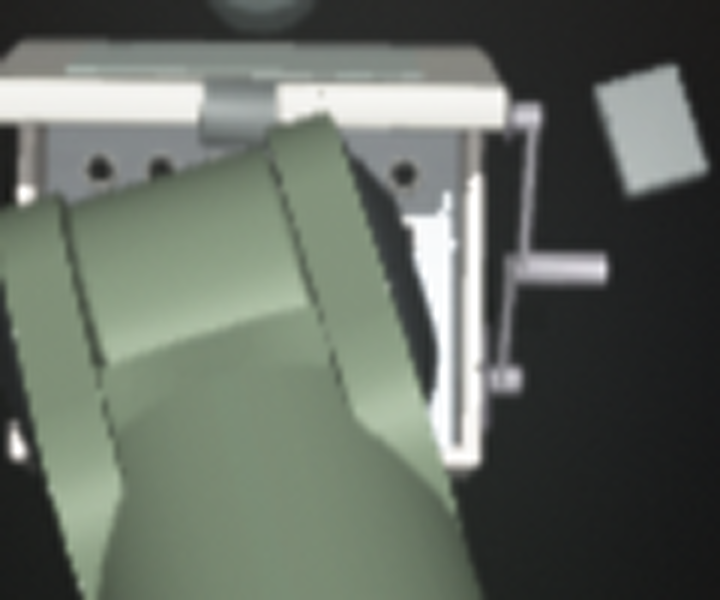

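View pics/w9.png

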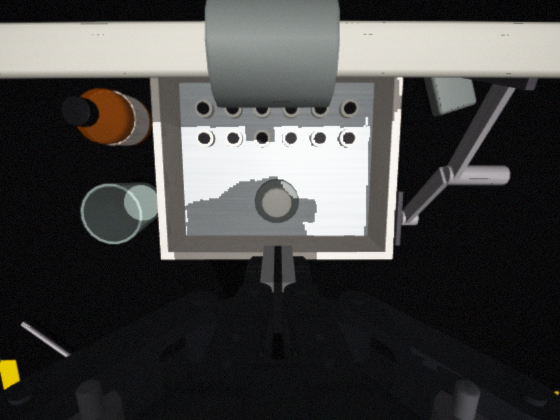

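Run:
```python
from h import *
Pt=manip.camera_params('top');Ps=manip.camera_params('side');Pw=dict(manip.camera_params('wrist'));d=np.load('w9.npz');Pw['R']=d['R'];Pw['t']=d['t']
t=(np.array([604,268])+.5)/6-.5+[230,150]; s=(np.array([262,330])+.5)/6-.5+[250,170]; w=np.array([506,175.])
inv=lambda X:(Ro.from_euler('z',-C[2]).as_matrix()@(X-np.array([C[0],C[1],0])))
for use in ('tsw','ts','tw','sw'):
    f=lambda X:np.r_[*[(proj(P,X)[0]-p) for k,P,p in (('t',Pt,t),('s',Ps,s),('w',Pw,w)) if k in use]]
    q=least_squares(f,[.54,-.15,.17]);print(use,inv(q.x).round(4),q.fun.round(1))
# foot and pin outer ends, wrist+side+top
def tri(t,s,w):
    f=lambda X:np.r_[proj(Pt,X)[0]-t,proj(Ps,X)[0]-s]; q=least_squares(f,[.54,-.15,.17]);print(inv(q.x).round(4),q.fun.round(1))
tri((np.array([515,378])+.5)/6-.5+[230,150],(np.array([155,372])+.5)/6-.5+[250,170],None)
tri((np.array([530,115])+.5)/6-.5+[230,150],(np.array([373,180])+.5)/6-.5+[250,170],None)
```

```text
tsw [-0.0033 -0.1595  0.1796] [-0.4 -1.   0.7  0.4 -0.   0.4]
ts [-0.0059 -0.1603  0.1826] [ 0.  -0.2 -0.2  0. ]
tw [-0.0034 -0.1617  0.1765] [ 0.3 -0.8 -0.1  0.2]
sw [-0.0031 -0.1589  0.1805] [ 0.7 -0.  -0.   0.2]
[-0.0501 -0.1259  0.1167] [-0.  0.  0. -0.]
[ 0.053  -0.1227  0.2325] [ 0.  -0.1 -0.1  0. ]
```

Run:
```python
from h import *
go([-.050,-.150,.235],30)
```

```text
offset [-0.01    0.1501  0.0146] dr [ 2.000e-02  2.306e+01 -1.000e-02]
```

Request:
jog_arm(dr=[[0,6,0],[0,12,0],[0,18,0],[0,23.1,0],[0,23.1,0],[0,23.1,0]], offset=[[-0.005,0.03,0],[-0.01,0.07,0],[-0.01,0.11,0.005],[-0.01,0.15,0.0146],[-0.01,0.15,0.0146],[-0.01,0.15,0.0146]], fingers=[-1,-1,-1,-1,-1,-1])

```text
time_s: 13.1
position: [0.4938, -0.1393, 0.233]
ee_rot: [0.005, 0.966, -0.023, 0.258]
contact_force: [-0.0, 0.3, 0.3]
grip_width: -0.0
```

Run:
```python
from h import *
where()
P=wristP();im=manip.capture('wrist')[:,:,::-1].copy()
for X in ([-.004,-.161,.178],[-.004,-.130,.178]):
    p=proj(P,cw(C,[X]))[0]; print(p); cv2.circle(im,tuple(int(v) for v in p),4,(0,0,255),1)
cv2.imwrite('pics/w10.png',im)
go([-.0285,-.150,.199],30)
go([-.0185,-.150,.190],30)
```

```text
t 13.1 tcp chest mm [ -51.6 -151.8  233. ] F chest [-0.06  0.33  0.3 ] grip -0.0 Rerr [ 0.   29.88  0.25] q [ 0.52  0.17 -0.34  2.28 -0.11  0.18 -1.32]
[290.50788861 197.89235637]
[245.66759635 198.04704984]
offset [ 0.002  -0.0004  0.0412] dr [-0.    0.12 -0.18]
offset [ 0.0061 -0.0005  0.0539] dr [-0.    0.12 -0.18]
```

View pics/w10.png

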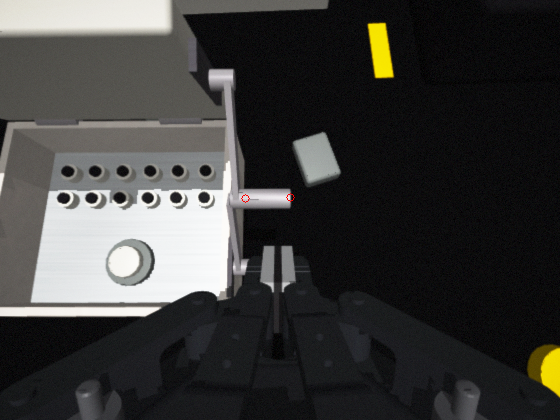

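Run:
```python
from h import *
go([-.009,-.147,.198],18)
```

```text
offset [ 0.0184 -0.0035  0.0517] dr [ -0.02 -11.88  -0.18]
```

Request:
jog_arm(dr=[[0,-6,0],[0,-11.9,-0.2],[0,-11.9,-0.2],[0,-11.9,-0.2],[0,-11.9,-0.2]], offset=[[0.01,-0.0035,0.015],[0.0184,-0.0035,0.03],[0.0184,-0.0035,0.045],[0.0184,-0.0035,0.0517],[0.0184,-0.0035,0.0517]], fingers=[-1,-1,-1,-1,-1])

```text
time_s: 13.65
position: [0.5376, -0.1344, 0.1987]
ee_rot: [0.004, 0.987, -0.019, 0.157]
contact_force: [0.3, 0.8, 0.6]
grip_width: 0.003
```

Run:
```python
from h import *
where()
P=wristP();im=manip.capture('wrist')[:,:,::-1].copy()
cv2.imwrite('pics/w11.png',im)
A=Rc().T
# chest dx,dz -> tool
R=toolrot(); Z=Ro.from_euler('z',C[2]).as_matrix()
b=np.array([.046,.068])
for arc in range(0,37,3):
    a=arc/82e0/1.0*1.0; a=arc*1e-3/.082
    v=np.array([b[0]*np.cos(a)+b[1]*np.sin(a),-b[0]*np.sin(a)+b[1]*np.cos(a)])-b
    print(arc,(v*1e3).round(1),'tool',(R.T@Z@np.array([v[0],0,v[1]])*1e3).round(1))
```

```text
t 13.65 tcp chest mm [  -8.  -145.   198.7] F chest [0.31 0.79 0.63] grip 0.003 Rerr [-0.02 18.06 -0.28] q [ 0.29  0.33 -0.16  2.08  0.04  0.43 -1.5 ]
0 [0. 0.] tool [0. 0. 0.]
3 [ 2.5 -1.7] tool [1.8 0.  2.4]
6 [ 4.8 -3.5] tool [3.5 0.  4.9]
9 [ 7.2 -5.4] tool [5.1 0.  7.4]
12 [ 9.4 -7.4] tool [ 6.6  0.  10. ]
15 [11.6 -9.5] tool [ 8.1  0.  12.6]
18 [ 13.7 -11.6] tool [ 9.4  0.  15.3]
21 [ 15.7 -13.9] tool [10.6  0.  18.1]
24 [ 17.7 -16.2] tool [11.8  0.  20.9]
27 [ 19.5 -18.5] tool [12.8  0.1 23.7]
30 [ 21.3 -21. ] tool [13.7  0.1 26.5]
33 [ 23.  -23.4] tool [14.5  0.1 29.4]
36 [ 24.5 -26. ] tool [15.2  0.1 32.3]
```

View pics/w11.png

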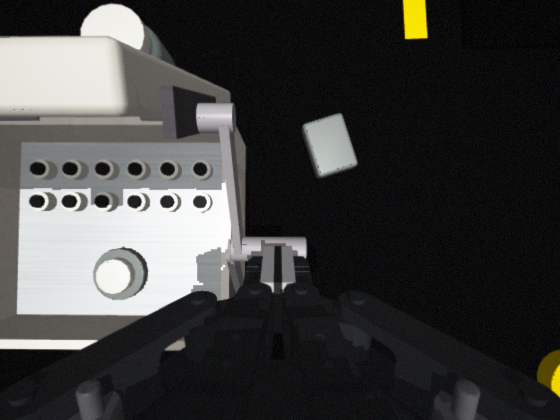

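Request:
jog_arm(dr=[[0,0,0],[0,0,0],[0,0,0],[0,0,0]], offset=[[-0.002,0,0.005],[-0.003,0,0.01],[-0.003,0,0.012],[-0.003,0,0.012]], fingers=[-1,-1,-1,-1])

```text
time_s: 14.1
position: [0.5388, -0.1358, 0.1875]
ee_rot: [0.004, 0.987, -0.02, 0.158]
contact_force: [0.6, 0.0, -0.1]
grip_width: 0.004
```

Request:
jog_arm(dr=[[0,0,0],[0,0,0]], offset=[[0,0,0.0015],[0,0,0.0015]], fingers=[-1,-1])

```text
time_s: 14.3
position: [0.5395, -0.1358, 0.1863]
ee_rot: [0.004, 0.987, -0.019, 0.158]
contact_force: [-0.9, -0.7, 0.4]
grip_width: 0.003
```

Request:
jog_arm(dr=[[0,0,0],[0,0,0]], offset=[[0.0005,0,0.0015],[0.0005,0,0.0015]], fingers=[-1,-1])

```text
time_s: 14.5
position: [0.5405, -0.1357, 0.1849]
ee_rot: [0.004, 0.987, -0.019, 0.158]
contact_force: [0.1, -0.7, 0.7]
grip_width: -0.004
```

Request:
jog_arm(dr=[[0,0,0],[0,0,0]], offset=[[0.0005,0,0.002],[0.0005,0,0.002]], fingers=[-1,-1])

```text
time_s: 14.7
position: [0.5415, -0.1357, 0.1831]
ee_rot: [0.004, 0.987, -0.019, 0.158]
contact_force: [-0.1, 1.0, 0.3]
grip_width: -0.002
```

Request:
jog_arm(dr=[[0,0,0],[0,0,0]], offset=[[0.0005,0,0.0015],[0.0005,0,0.0015]], fingers=[-1,-1])

```text
time_s: 14.9
position: [0.5425, -0.1359, 0.1819]
ee_rot: [0.004, 0.987, -0.019, 0.158]
contact_force: [-0.7, -0.5, 1.8]
grip_width: -0.003
```

Request:
jog_arm(dr=[[0,0,0],[0,0,0],[0,0,0]], offset=[[0.0009,0,0.0012],[0.0018,0,0.0024],[0.0018,0,0.0024]], fingers=[-1,-1,-1])

```text
time_s: 15.2
position: [0.5448, -0.1359, 0.1801]
ee_rot: [0.004, 0.987, -0.019, 0.158]
contact_force: [-2.9, -0.4, 2.5]
grip_width: 0.0
```

Request:
jog_arm(dr=[[0,0,0],[0,0,0],[0,0,0]], offset=[[0.0009,0,0.0012],[0.0017,0,0.0025],[0.0017,0,0.0025]], fingers=[-1,-1,-1])

```text
time_s: 15.5
position: [0.5474, -0.136, 0.1783]
ee_rot: [0.004, 0.987, -0.019, 0.158]
contact_force: [-2.4, 0.8, 2.1]
grip_width: -0.003
```

Request:
jog_arm(dr=[[0,0,0],[0,0,0],[0,0,0],[0,0,0],[0,0,0]], offset=[[0.0008,0,0.0013],[0.0016,0,0.0025],[0.0024,0,0.0038],[0.0031,0,0.0051],[0.0031,0,0.0051]], fingers=[-1,-1,-1,-1,-1])

```text
time_s: 16.0
position: [0.552, -0.1362, 0.1744]
ee_rot: [0.004, 0.987, -0.019, 0.158]
contact_force: [-2.0, 1.1, 1.9]
grip_width: 0.001
```

Run:
```python
from h import *
where()
im=manip.capture('side')[:,:,::-1][150:260,230:360]; cv2.imwrite('pics/s12.png',cv2.resize(im,None,fx=5,fy=5,interpolation=cv2.INTER_CUBIC))
P=wristP();im=manip.capture('wrist')[:,:,::-1].copy()
cv2.imwrite('pics/w12.png',im)
```

```text
t 16.0 tcp chest mm [   6.5 -146.1  174.4] F chest [-2.    0.98  1.92] grip 0.001 Rerr [-0.05 18.2  -0.19] q [ 0.27  0.39 -0.15  2.07  0.06  0.38 -1.51]
```

View pics/s12.png

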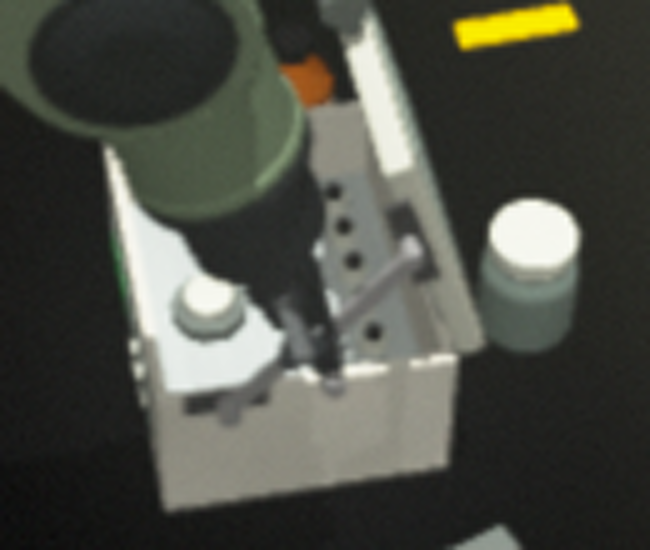

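View pics/w12.png

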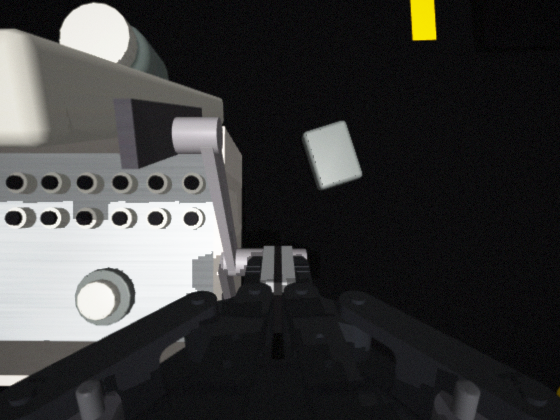

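Request:
jog_arm(dr=[[0,0,0],[0,0,0],[0,0,0],[0,0,0],[0,0,0],[0,0,0],[0,0,0],[0,0,0]], offset=[[0.0012,0,0.0022],[0.0023,0,0.0043],[0.0034,0,0.0067],[0.0044,0,0.009],[0.0053,0,0.0114],[0.0062,0,0.0138],[0.007,0,0.0165],[0.007,0,0.0165]], fingers=[-1,-1,-1,-1,-1,-1,-1,-1])

```text
time_s: 16.9
position: [0.5634, -0.1367, 0.1605]
ee_rot: [0.004, 0.987, -0.019, 0.158]
contact_force: [-2.9, -0.1, 1.4]
grip_width: -0.002
```

Run:
```python
from h import *
where()
P=wristP();im=manip.capture('wrist')[:,:,::-1].copy()
cv2.imwrite('pics/w13.png',im)
```

```text
t 16.9 tcp chest mm [  17.9 -146.2  160.5] F chest [-2.87 -0.22  1.43] grip -0.002 Rerr [-0.05 18.14 -0.19] q [ 0.26  0.42 -0.14  2.05  0.07  0.36 -1.52]
```

View pics/w13.png

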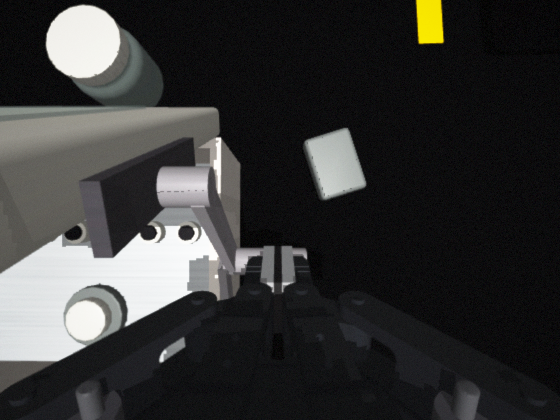

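Request:
jog_arm(dr=[[0,0,0],[0,0,0],[0,0,0],[0,0,0],[0,0,0],[0,0,0],[0,0,0]], offset=[[-0.002,0,-0.005],[-0.006,0,-0.015],[-0.015,0,-0.035],[-0.03,0,-0.06],[-0.05,0,-0.09],[-0.05,0,-0.12],[-0.05,0,-0.12]], fingers=[-1,-1,-1,-1,-1,-1,-1])

```text
time_s: 17.65
position: [0.4787, -0.1337, 0.2635]
ee_rot: [0.005, 0.987, -0.02, 0.161]
contact_force: [0.6, -0.7, -0.1]
grip_width: 0.001
```

Run:
```python
from h import *
where()
im=manip.capture('side')[:,:,::-1][130:260,210:370]; cv2.imwrite('pics/s14.png',cv2.resize(im,None,fx=4.5,fy=4.5,interpolation=cv2.INTER_CUBIC))
P=wristP();im=manip.capture('wrist')[:,:,::-1].copy()
cv2.imwrite('pics/w14.png',im); np.savez('w14.npz',R=P['R'],t=P['t'])
where()
```

```text
t 17.65 tcp chest mm [ -66.9 -146.8  263.5] F chest [ 0.63 -0.68 -0.12] grip 0.001 Rerr [-0.16 18.53 -0.15] q [ 0.36  0.14 -0.2   2.13 -0.02  0.55 -1.43]
t 17.75 tcp chest mm [ -66.8 -146.5  260.6] F chest [0.64 0.08 0.12] grip -0.001 Rerr [-0.1  18.34 -0.18] q [ 0.36  0.14 -0.2   2.13 -0.02  0.55 -1.43]
```

View pics/s14.png

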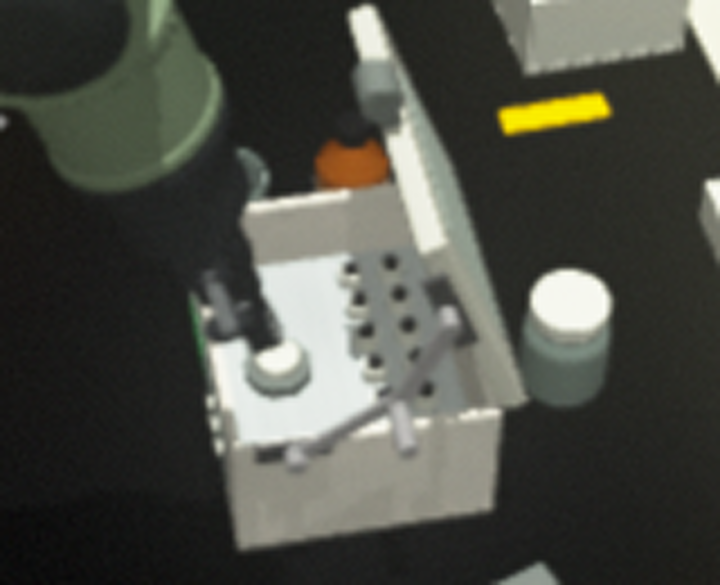

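View pics/w14.png

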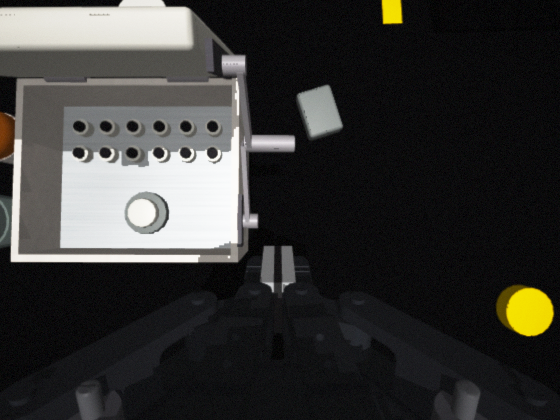

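The joint is broken, with the elbow clearly bent at (390,405) and the lid standing. Next I'll estimate the lid angle from the boss at about (378,90).

```bash
python3 - <<'E'
from h import *
Ps=manip.camera_params('side')
z=lambda p:(np.array(p)+.5)/4.5-.5+[210,130]
def pt(r,h,y,t): return [.09-r*np.cos(t)+h*np.sin(t),y,.11+r*np.sin(t)+h*np.cos(t)]
for t in (1.15,1.2,1.22,1.25,1.28,1.3): print(t,[((proj(Ps,cw(C,[pt(*a,t)]))[0]-[210,130]+.5)*4.5-.5).round(0) for a in ((.21,.01,0),(.18,.0,-.11),(.18,.018,.11),(.18,0,.11))])
g=lambda t: np.array(pt(.21,.01,0,t))
for t in (1.2,1.22,1.25): print(g(t).round(4))
E
python3 - <<'E'
import cv2
a=cv2.imread('pics/s14.png')[0:300,300:560]; cv2.imwrite('pics/s14z.png',cv2.resize(a,None,fx=2,fy=2))
E
```

```text
1.15 [array([357.,  99.]), array([398., 262.]), array([353.,   9.]), array([329.,  21.])]
1.2 [array([372.,  93.]), array([411., 256.]), array([366.,   4.]), array([341.,  15.])]
1.22 [array([379.,  90.]), array([417., 254.]), array([371.,   3.]), array([346.,  13.])]
1.25 [array([389.,  87.]), array([426., 251.]), array([379.,   0.]), array([353.,  10.])]
1.28 [array([398.,  84.]), array([434., 248.]), array([387.,  -2.]), array([361.,   7.])]
1.3 [array([405.,  82.]), array([440., 246.]), array([392.,  -4.]), array([366.,   5.])]
[0.0232 0.     0.3094]
[0.0272 0.     0.3106]
[0.0333 0.     0.3124]
```

View pics/s14z.png

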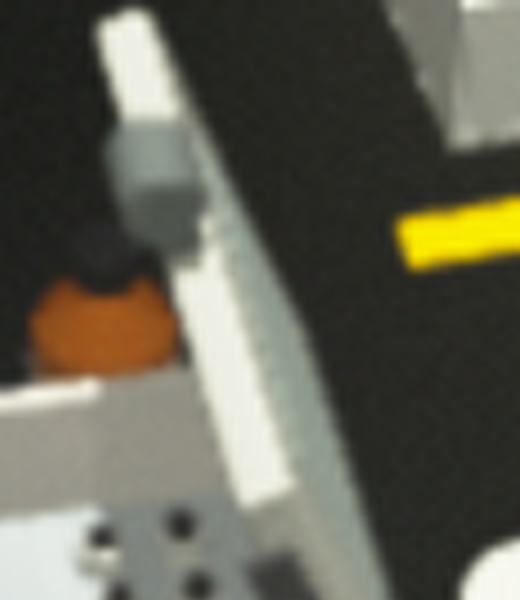

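Run:
```python
from h import *
where()
go([-.067,-.147,.372],0);go([-.02,-.07,.378],0);go([.0295,.0012,.372],0)
```

```text
t 17.75 tcp chest mm [ -66.8 -146.5  260.6] F chest [0.64 0.08 0.12] grip -0.001 Rerr [-0.1  18.34 -0.18] q [ 0.36  0.14 -0.2   2.13 -0.02  0.55 -1.43]
offset [ 0.0348  0.0008 -0.1058] dr [  0.1  -18.34   0.18]
offset [ 0.0816 -0.0761 -0.0968] dr [  0.1  -18.34   0.18]
offset [ 0.1269 -0.1472 -0.0756] dr [  0.1  -18.34   0.18]
```

Request:
jog_arm(dr=[[0,0,0],[0,-5,0],[0,-10,0],[0,-14,0],[0.1,-18.34,0.18],[0.1,-18.34,0.18],[0.1,-18.34,0.18],[0.1,-18.34,0.18],[0.1,-18.34,0.18]], offset=[[0.016,0,-0.05],[0.033,0,-0.1],[0.05,-0.02,-0.102],[0.07,-0.05,-0.1],[0.09,-0.09,-0.094],[0.11,-0.12,-0.085],[0.1269,-0.1472,-0.0756],[0.1269,-0.1472,-0.0756],[0.1269,-0.1472,-0.0756]], fingers=[-1,-1,0,1,1,1,1,1,1])

```text
time_s: 18.65
position: [0.5815, 0.0108, 0.3692]
ee_rot: [-0.0, 1.0, -0.02, -0.002]
contact_force: [-1.0, -0.9, 0.4]
grip_width: 1.0
```

Run:
```python
from h import *
where()
P=wristP();im=manip.capture('wrist')[:,:,::-1].copy()
def pt(r,h,y,t): return [.09-r*np.cos(t)+h*np.sin(t),y,.11+r*np.sin(t)+h*np.cos(t)]
for t,c in ((1.2,(0,0,255)),(1.23,(0,255,0)),(1.26,(255,0,0))):
  for y in (-.015,.015):
    p=proj(P,cw(C,[pt(.21,.01,y,t)]))[0]; print(t,p.round(1)); cv2.circle(im,tuple(int(v) for v in p),3,c,1)
cv2.imwrite('pics/w15.png',im)
go([.0295,.0012,.292],0)
```

```text
t 18.65 tcp chest mm [ 29.6   2.  369.2] F chest [-0.93 -0.91  0.42] grip 1.0 Rerr [ 0.04 -0.27 -0.1 ] q [ 0.09  0.35 -0.29  1.51  0.1   1.29 -1.82]
1.2 [302.4 231.1]
1.2 [258. 231.]
1.23 [302.9 223.7]
1.23 [257.7 223.6]
1.26 [303.3 215.8]
1.26 [257.4 215.7]
offset [ 0.0003 -0.0001  0.0778] dr [-0.03  0.22  0.02]
```

View pics/w15.png

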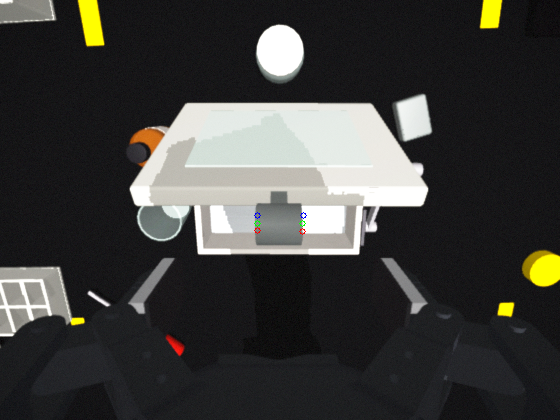

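Request:
jog_arm(dr=[[0,0,0],[0,0,0],[0,0,0],[0,0,0],[0,0,0],[0,0,0],[0,0,0],[0,0,0],[0,0,0],[0,0,0],[0,0,0]], offset=[[0,0,0.035],[0,0,0.065],[0,0,0.077],[0,0,0.077],[0,0,0.077],[0,0,0.077],[0,0,0.077],[0,0,0.077],[0,0,0.077],[0,0,0.077],[0,0,0.077]], fingers=[1,1,1,0,-1,-1,-1,-1,-1,-1,-1], force=35)

```text
time_s: 19.8
position: [0.5816, 0.0102, 0.2949]
ee_rot: [-0.0, 1.0, -0.021, -0.0]
contact_force: [-1.8, -0.4, 7.0]
grip_width: 0.344
```

Run:
```python
from h import *
where()
P=wristP();im=manip.capture('wrist')[:,:,::-1].copy()
cv2.imwrite('pics/w16.png',im)
where()
im=manip.capture('side')[:,:,::-1][130:260,210:370]; cv2.imwrite('pics/s16.png',cv2.resize(im,None,fx=4.5,fy=4.5,interpolation=cv2.INTER_CUBIC))
X=lambda t:np.array([-.21*np.cos(t)+.01*np.sin(t),-(.21*np.sin(t)+.01*np.cos(t))])
for t in (1.23,1.2,1.15,1.1,1.05,1.0,.95,.9,.85,.8,.75,.7,.65,.6,.55,.5,.45,.4,.35,.3,.25,.2,.15,.1,.05,0): print(t,((X(t)-X(1.23))*1e3).round(1))
```

```text
t 19.8 tcp chest mm [ 29.8   1.4 294.9] F chest [-1.75 -0.43  6.97] grip 0.344 Rerr [ 0.04 -0.04 -0.01] q [ 0.09  0.4  -0.28  1.63  0.12  1.13 -1.84]
t 19.85 tcp chest mm [ 29.8   1.4 294.9] F chest [-1.35 -1.38  6.42] grip 0.347 Rerr [ 0.04 -0.05 -0.01] q [ 0.09  0.4  -0.28  1.63  0.12  1.13 -1.84]
1.23 [0. 0.]
1.2 [-6.   1.9]
1.15 [-15.9   5.5]
1.1 [-25.6   9.6]
1.05 [-35.1  14.1]
1.0 [-44.3  19.2]
0.95 [-53.3  24.6]
0.9 [-61.9  30.6]
0.85 [-70.3  36.9]
0.8 [-78.4  43.7]
0.75 [-86.1  50.8]
0.7 [-93.4  58.3]
0.65 [-100.4   66.2]
0.6 [-106.9   74.4]
0.55 [-113.   83.]
0.5 [-118.7   91.8]
0.45 [-124.   100.9]
0.4 [-128.8  110.3]
0.35 [-133.1  119.9]
0.3 [-136.9  129.7]
0.25 [-140.2  139.6]
0.2 [-143.1  149.7]
0.15 [-145.4  160. ]
0.1 [-147.2  170.3]
0.05 [-148.5  180.8]
0 [-149.2  191.3]
```

View pics/w16.png

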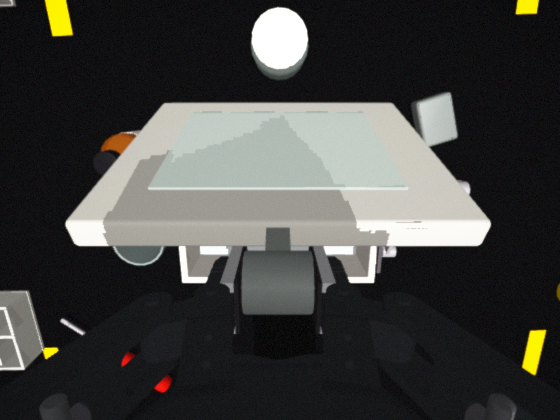

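View pics/s16.png

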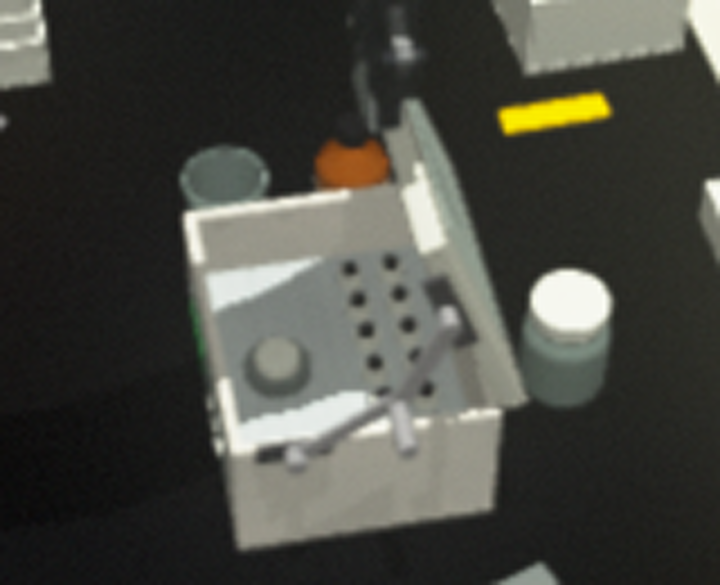

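Request:
jog_arm(dr=[[0,0,0],[0,0,0],[0,0,0],[0,0,0],[0,0,0],[0,0,0]], offset=[[-0.006,0,0.0019],[-0.0159,0,0.0055],[-0.0256,0,0.0096],[-0.0351,0,0.0141],[-0.0443,0,0.0192],[-0.0443,0,0.0192]], fingers=[-1,-1,-1,-1,-1,-1])

```text
time_s: 20.5
position: [0.5361, 0.0121, 0.2749]
ee_rot: [-0.0, 1.0, -0.021, -0.001]
contact_force: [-3.2, -0.7, 6.5]
grip_width: 0.347
```

Run:
```python
from h import *
where()
im=manip.capture('side')[:,:,::-1][130:260,210:370]; cv2.imwrite('pics/s17.png',cv2.resize(im,None,fx=4.5,fy=4.5,interpolation=cv2.INTER_CUBIC))
```

```text
t 20.5 tcp chest mm [-15.7   1.3 274.9] F chest [-3.19 -0.87  6.55] grip 0.347 Rerr [ 0.03 -0.14 -0.02] q [ 0.09  0.35 -0.29  1.77  0.11  1.04 -1.85]
```

View pics/s17.png

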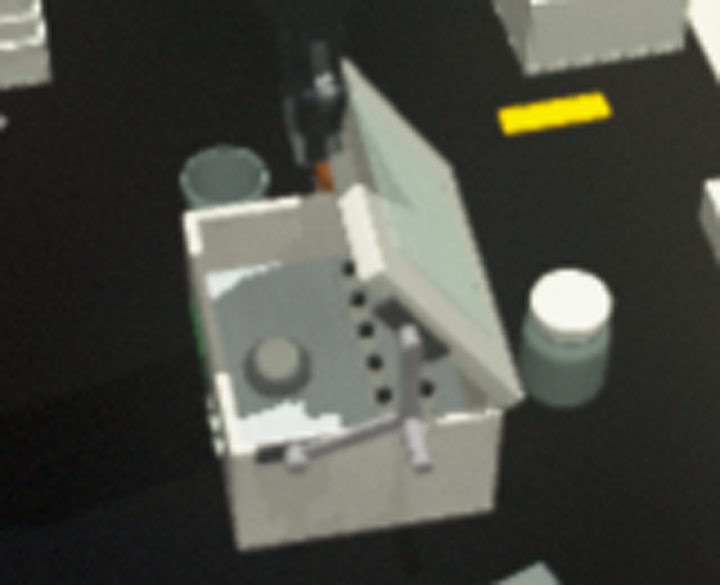

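The stay folds freely, so I'll keep lowering.

Request:
jog_arm(dr=[[0,0,0],[0,0,0],[0,0,0],[0,0,0],[0,0,0],[0,0,0],[0,0,0],[0,0,0],[0,0,0],[0,0,0],[0,0,0]], offset=[[-0.009,0,0.0054],[-0.0176,0,0.0114],[-0.026,0,0.0177],[-0.0341,0,0.0245],[-0.0418,0,0.0316],[-0.0491,0,0.0391],[-0.0561,0,0.047],[-0.0626,0,0.0552],[-0.0687,0,0.0638],[-0.0744,0,0.0726],[-0.0744,0,0.0726]], fingers=[-1,-1,-1,-1,-1,-1,-1,-1,-1,-1,-1])

```text
time_s: 21.65
position: [0.4618, 0.0153, 0.2014]
ee_rot: [-0.0, 1.0, -0.021, -0.002]
contact_force: [-0.4, -3.1, -2.1]
grip_width: 0.341
```

Run:
```python
from h import *
where()
```

```text
t 21.65 tcp chest mm [-90.1   1.3 201.4] F chest [-0.26 -3.13 -2.13] grip 0.341 Rerr [ 0.03 -0.21 -0.02] q [ 0.09  0.32 -0.3   2.03  0.13  0.81 -1.9 ]
```

Request:
jog_arm(dr=[[0,0,0],[0,0,0],[0,0,0],[0,0,0],[0,0,0],[0,0,0],[0,0,0],[0,0,0],[0,0,0],[0,0,0]], offset=[[-0.0053,0,0.0091],[-0.0101,0,0.0185],[-0.0144,0,0.0281],[-0.0182,0,0.0379],[-0.0215,0,0.0478],[-0.0244,0,0.0579],[-0.0267,0,0.0682],[-0.0285,0,0.0785],[-0.0298,0,0.089],[-0.0298,0,0.089]], fingers=[-1,-1,-1,-1,-1,-1,-1,-1,-1,-1])

```text
time_s: 22.65
position: [0.4317, 0.0165, 0.1118]
ee_rot: [-0.0, 1.0, -0.021, -0.002]
contact_force: [0.3, -4.4, -2.7]
grip_width: 0.348
```

Run:
```python
from h import *
where()
```

```text
t 22.65 tcp chest mm [-120.2    1.3  111.8] F chest [ 0.53 -4.35 -2.67] grip 0.348 Rerr [ 0.03 -0.25 -0.01] q [ 0.04  0.43 -0.27  2.18  0.21  0.56 -2.  ]
```

Request:
jog_arm(dr=[[0,0,0],[0,0,0],[0,0,0],[0,0,0]], offset=[[-0.0003,0,0.003],[-0.0005,0,0.0055],[-0.0006,0,0.007],[-0.0006,0,0.007]], fingers=[-1,-1,-1,-1])

```text
time_s: 23.05
position: [0.4311, 0.0166, 0.1055]
ee_rot: [-0.0, 1.0, -0.021, -0.002]
contact_force: [-2.5, -5.0, -2.4]
grip_width: 0.345
```

Request:
jog_arm(dr=[[0,0,0],[0,0,0]], offset=[[0,0,0.0015],[0,0,0.0015]], fingers=[-1,-1])

```text
time_s: 23.25
position: [0.431, 0.0166, 0.104]
ee_rot: [-0.0, 1.0, -0.021, -0.002]
contact_force: [-2.8, -4.8, -2.7]
grip_width: 0.348
```

Request:
jog_arm(dr=[[0,0,0],[0,0,0]], offset=[[0,0,0.0015],[0,0,0.0015]], fingers=[-1,-1])

```text
time_s: 23.45
position: [0.431, 0.0166, 0.1025]
ee_rot: [-0.0, 1.0, -0.021, -0.002]
contact_force: [-2.4, -4.5, -2.5]
grip_width: 0.344
```

Request:
jog_arm(dr=[[0,0,0],[0,0,0]], offset=[[0,0,0.0015],[0,0,0.0015]], fingers=[-1,-1])

```text
time_s: 23.65
position: [0.4309, 0.0166, 0.101]
ee_rot: [-0.0, 1.0, -0.021, -0.002]
contact_force: [-3.1, -3.7, -1.2]
grip_width: 0.347
```

Request:
jog_arm(dr=[[0,0,0],[0,0,0]], offset=[[0,0,0.0015],[0,0,0.0015]], fingers=[-1,-1])

```text
time_s: 23.85
position: [0.4309, 0.0166, 0.0997]
ee_rot: [-0.0, 1.0, -0.021, -0.002]
contact_force: [-5.7, -4.4, 3.8]
grip_width: 0.343
```

Request:
jog_arm(dr=[[0,0,0],[0,0,0]], offset=[[0,0,0.0015],[0,0,0.0015]], fingers=[-1,-1])

```text
time_s: 24.05
position: [0.431, 0.0165, 0.0993]
ee_rot: [0.0, 1.0, -0.021, -0.002]
contact_force: [-13.8, -4.4, 38.8]
grip_width: 0.346
```

Request:
jog_arm(dr=[[0,0,0],[0,0,0]], offset=[[0,0,0.0015],[0,0,0.0015]], fingers=[-1,-1])

```text
time_s: 24.25
position: [0.4314, 0.0165, 0.0983]
ee_rot: [0.0, 1.0, -0.021, -0.001]
contact_force: [-16.4, -5.7, 57.1]
grip_width: 0.346
```

Run:
```python
from h import *
where()
im=manip.capture('side')[:,:,::-1][130:260,210:370]; cv2.imwrite('pics/s18.png',cv2.resize(im,None,fx=4.5,fy=4.5,interpolation=cv2.INTER_CUBIC))
```

```text
t 24.25 tcp chest mm [-120.5    1.3   98.3] F chest [-16.14  -6.44  57.08] grip 0.346 Rerr [-0.01 -0.14  0.01] q [ 0.03  0.46 -0.26  2.19  0.23  0.52 -2.01]
```

View pics/s18.png

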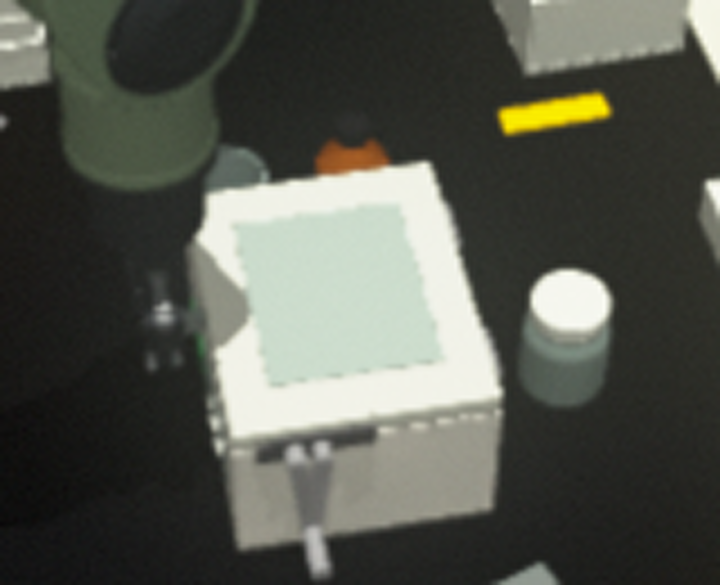

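The lid is down hard on the chest. I'll take off the press load, release and rise.

Request:
jog_arm(dr=[[0,0,0],[0,0,0],[0,0,0],[0,0,0],[0,0,0],[0,0,0],[0,0,0],[0,0,0],[0,0,0],[0,0,0],[0,0,0],[0,0,0]], offset=[[0,0,-0.0015],[0,0,-0.0022],[0,0,-0.0022],[0,0,-0.0022],[0,0,-0.0022],[0,0,-0.0022],[0,0,-0.0022],[0,0,-0.0022],[0,0,-0.03],[0,0,-0.07],[0,0,-0.11],[0,0,-0.11]], fingers=[-1,-1,0,1,1,1,1,1,1,1,1,1])

```text
time_s: 25.5
position: [0.434, 0.0169, 0.2114]
ee_rot: [-0.001, 1.0, -0.021, 0.002]
contact_force: [1.5, -0.2, -1.4]
grip_width: 0.995
```

Run:
```python
from h import *
where()
manip.capture('top')
im=manip.capture('side')[:,:,::-1][130:260,210:370]; cv2.imwrite('pics/s19.png',cv2.resize(im,None,fx=4.5,fy=4.5,interpolation=cv2.INTER_CUBIC))
P=wristP();im=manip.capture('wrist')[:,:,::-1].copy();cv2.imwrite('pics/w19.png',im)
where()
def pt(r,h,y,t): return [.09-r*np.cos(t)+h*np.sin(t),y,.11+r*np.sin(t)+h*np.cos(t)]
for t in (0,.03,.06): print(t,proj(P,cw(C,[pt(.21,.01,0,t),pt(.18,.018,.11,t)])))
```

```text
t 25.5 tcp chest mm [-117.9    1.8  211.4] F chest [ 1.46 -0.18 -1.38] grip 0.995 Rerr [0.09 0.24 0.  ] q [ 0.1   0.26 -0.32  2.09  0.11  0.81 -1.91]
t 25.65 tcp chest mm [-120.1    1.3  207. ] F chest [-0.26 -0.16 -0.59] grip 1.002 Rerr [ 0.04 -0.14 -0.01] q [ 0.1   0.27 -0.32  2.09  0.11  0.8  -1.91]
0 [[279.09371425 210.49156766]
 [123.0890467  173.16869963]]
0.03 [[279.1424141  212.54372844]
 [119.35792506 173.74760084]]
0.06 [[279.19416951 214.44875675]
 [115.42364236 174.11217496]]
```

View pics/s19.png

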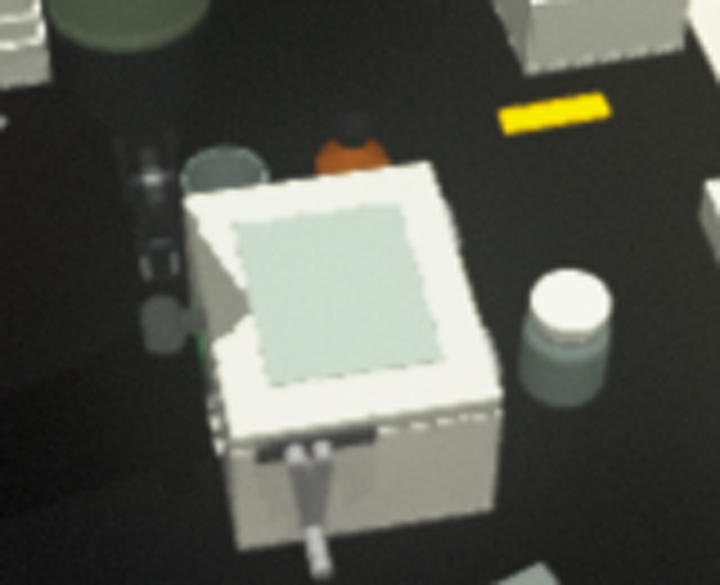

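View pics/w19.png

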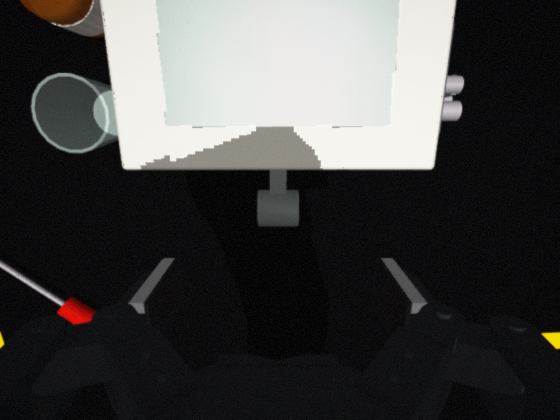

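Run:
```python
from h import *
a=cv2.imread('pics/side0.png');b=manip.capture('side')[:,:,::-1]
for (y0,y1,x0,x1) in ((200,250,262,330),(165,235,300,325),(150,290,325,360)):
    A=cv2.cvtColor(a[y0:y1,x0:x1],6).astype(np.float32);B=cv2.cvtColor(np.ascontiguousarray(b[y0:y1,x0:x1]),6).astype(np.float32)
    print(cv2.phaseCorrelate(A,B),np.abs(A-B).mean())
print(manip.close_job())
```

```text
((0.01038942144495536, 0.00586789242713337), 0.9911498273743523) 1.0673529
((0.5352567650879312, -0.015888084320621942), 0.9996983259254032) 0.9268571
((0.0320422642439695, 0.006498062235095858), 0.9891063226961795) 1.2561225
the job is handed in; nothing more can be done
None
```

The job is done and handed in at about 26 s of the 69 s allowed; the hand-in gave no verdict.

- **Raising the lid:** I raised it by the grip in small steps until the resistance jumped to about 7 N. The side camera showed the stay snapped over centre. I backed off slightly and let go, and the lid stood on the stay.
- **Reset button:** I pressed it down to a hard stop. The force went from 4.5 to 31 N while the travel stalled.
- **Breaking the stay:** I pushed the thumb bar about 30 mm, with about 3 to 4 N read between steps. The pictures showed the elbow bent and the lid staying up.
- **Lowering:** I gripped the lid again, lowered it under control and pressed it home.

**Last checks:**
- The boss sits where it did at the start, and the side view of the stay, jar and timer matches the first picture.
- One image patch along the lid's right edge gave a 0.5-pixel shift. Its brightness difference was as small as the others, so I took it as noise.
- The last press on the closed lid reached about 57 N at the wrist, higher than I meant and through the fingers only. I relieved it before letting go.
- I had no direct reading of the stay strain or the lid angle; both are judged from forces and pictures.
- I did not compare the other bench items numerically; nothing in the last pictures looked moved.

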